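Line up the canisters on the console

TASK

Line up the four aluminium canisters by height on the row of four cork coasters: the tallest on the coaster at the end beside the white pot, then stepping down to the shortest at the end beside the green spray bottle. Stand each one upright in the middle of its own coaster, and leave the pot and the spray bottle standing where they are.

Things in the scene. Friction and masses are not known exactly. Their poses are not given: they have to be found in the camera images.
- canister_a: The smallest and shortest of four closed, solid, matte aluminium canisters: a plain upright cylinder, diameter 36 mm, height 45 mm, about 50 g. Loose, standing on the glass (top at z = 0); the few other things lying between the canisters are under 16 mm high and leave 25 mm clear beside each. Origin at the centre of its underside, z up its axis.
- canister_b: The second shortest of four closed, solid, matte aluminium canisters: a plain upright cylinder, diameter 44 mm, height 65 mm, about 80 g. Loose, standing on the glass (top at z = 0); the few other things lying between the canisters are under 16 mm high and leave 25 mm clear beside each. Origin at the centre of its underside, z up its axis.
- canister_c: The second tallest of four closed, solid, matte aluminium canisters: a plain upright cylinder, diameter 52 mm, height 85 mm, about 120 g. Loose, standing on the glass (top at z = 0); the few other things lying between the canisters are under 16 mm high and leave 25 mm clear beside each. Origin at the centre of its underside, z up its axis.
- canister_d: The largest and tallest of four closed, solid, matte aluminium canisters: a plain upright cylinder, diameter 60 mm, height 105 mm, about 160 g. Loose, standing on the glass (top at z = 0); the few other things lying between the canisters are under 16 mm high and leave 25 mm clear beside each. Origin at the centre of its underside, z up its axis.
- coaster_1: Round cork coaster, diameter 72 mm, 4 mm thick, one of four alike, fixed in a straight row (92 mm apart, centre to centre) on a fixed dark wooden board 100 mm wide, 370 mm long and 12 mm high. An end of the row, next to coaster_2. Origin at the centre of its underside, so its top is 4 mm above, 16 mm above the glass; y runs along the row towards coaster_4.
- coaster_2: Round cork coaster, diameter 72 mm, 4 mm thick, one of four alike, fixed in a straight row (92 mm apart, centre to centre) on a fixed dark wooden board 100 mm wide, 370 mm long and 12 mm high. Inside the row, between coaster_1 and coaster_3. Origin at the centre of its underside, so its top is 4 mm above, 16 mm above the glass; y runs along the row towards coaster_4.
- coaster_3: Round cork coaster, diameter 72 mm, 4 mm thick, one of four alike, fixed in a straight row (92 mm apart, centre to centre) on a fixed dark wooden board 100 mm wide, 370 mm long and 12 mm high. Inside the row, between coaster_2 and coaster_4. Origin at the centre of its underside, so its top is 4 mm above, 16 mm above the glass; y runs along the row towards coaster_4.
- coaster_4: Round cork coaster, diameter 72 mm, 4 mm thick, one of four alike, fixed in a straight row (92 mm apart, centre to centre) on a fixed dark wooden board 100 mm wide, 370 mm long and 12 mm high. An end of the row, next to coaster_3. Origin at the centre of its underside, so its top is 4 mm above, 16 mm above the glass; y runs along the row towards coaster_4.
- pot: Empty white ceramic flower pot without handles, open-topped, diameter 100 mm at the rim and 76 mm at the foot, 90 mm high, loose. It stands on the glass just past one end of the row (either end), about 127 mm from the end coaster's centre, and marks the end where the tallest canister goes. Origin at the centre of its underside.
- spray_bottle: Empty green plastic spray bottle with a white head, diameter 60 mm, 170 mm high, loose, light (about 120 g) and easily upset. It stands on the glass just past the other end of the row, about 127 mm from the end coaster's centre. Origin at the centre of its underside.
Not all that is in view belongs to the job. Leave any purple look-alike of the canister_b alone.

How it is judged:
At the end, for the whole second after the job is handed in: Each canister stands upright (within 0.1 rad) and at rest on its own coaster, its axis within 12 mm of the coaster's centre, in order of height with the tallest at the end coaster beside the pot and the shortest at the end coaster beside the spray bottle (((horizontal distance between pot and coaster_4 below 0.2 m and horizontal distance between canister_a and coaster_1 below 0.012 m and horizontal distance between canister_b and coaster_2 below 0.012 m and horizontal distance between canister_c and coaster_3 below 0.012 m and horizontal distance between canister_d and coaster_4 below 0.012 m) or (horizontal distance between pot and coaster_1 below 0.2 m and horizontal distance between canister_a and coaster_4 below 0.012 m and horizontal distance between canister_b and coaster_3 below 0.012 m and horizontal distance between canister_c and coaster_2 below 0.012 m and horizontal distance between canister_d and coaster_1 below 0.012 m)) and height (world z) of canister_a between 0.012 and 0.021 m and angle between each of canister_a, canister_b, canister_c, canister_d's own z axis and vertical below 0.1 rad and linear speed of each of canister_a, canister_b, canister_c, canister_d below 0.02 m/s and angular speed of each of canister_a, canister_b, canister_c, canister_d below 0.2 rad/s and height (world z) of canister_b between 0.012 and 0.021 m and height (world z) of canister_c between 0.012 and 0.021 m and height (world z) of canister_d between 0.012 and 0.021 m); the robot touches nothing.
It fails at once if the white pot is shifted more than 30 mm or tipped more than 0.3 rad (distance of pot from where it was at the start of the episode above 0.03 m or angle between pot's own z axis and vertical above 0.3 rad).
It fails at once if the spray bottle is shifted more than 30 mm or tipped more than 0.3 rad (distance of spray_bottle from where it was at the start of the episode above 0.03 m or angle between spray_bottle's own z axis and vertical above 0.3 rad).
It also fails if it takes over 120 s, if anything falls off the work surface, if the arm or the gripper's body presses on something with over 40 N, if the wrist force passes 120 N, or if a joint passes its speed limit or range.

ROBOT

A 6-joint arm with a two-finger parallel gripper is mounted at the origin on the work surface. World frame = base frame: x ahead of the robot, y to its left, z up, the work surface at z = 0. Lengths are in m, angles in rad, forces in N, time in s.
With the tool pointing down it reaches from about 0.35 to 0.85 m from the base axis. Payload 8.1 kg.
Tool frame: the origin (TCP) lies between the finger pads; the fingertips stand 14 mm ahead of it and the grasp point (between the pads) lies 5 mm behind it; z points along the fingers, y is the direction in which the jaws open and shut (so a half turn about z gives the same grasp; the last joint's range is limited). The gripper opens to 93 mm and grips with 3 to 60 N. Pads are 15 mm wide; open, the fingers measure 128 mm over their backs; the gripper's body (75 mm by 188 mm) begins 65 mm behind the grasp point.
Start: joints at [1.103, 0.13, 1.488, -0, 1.523, -0.085], TCP at [0.224, 0.557, 0.233] pointing down, gripper open.
Joint ranges: [-2.96, 2.96], [-0.89, 2.26], [0.02, 2.5], [-1.34, 4.48], [0, 2.73], [-2.66, 2.66]. Speed limits (rad/s): [2.39, 2.39, 2.79, 3.14, 3.14, 3.14].

INTERFACE

Orientations are given as a rotation vector (axis times angle).
In Python, from plant import robot gives the robot as it stands.
- The arm moves only by the tool step_arm, never from a script. Its argument "targets" is a list of rows, each an object of numbers: "tx", "ty", "tz": the shift along the tool's x, y, z in mm; "ax", "ay", "az": the turn, a rotation vector about the tool's x, y, z in rad; "grip": the closure in counts, from 0 (fully open) to 255 (shut). In form: [{"tx": .., "ty": .., "tz": .., "ax": .., "ay": .., "az": .., "grip": ..}, ...]. A call has 1 to 20 rows; each row shifts and turns the commanded pose from where the row before left it, along the tool's axes as they then stand; what a row does not reach is not made up. A row lasts 1/10 s, in which the tool goes at most 50 mm and 8.59 degrees, less where a joint would pass 70% of its speed; a pose out of reach is approached as far as the arm can. A call with a gripper value outside its range is refused whole. The fingers move at their own pace and stop on an object; "squeeze" is the grip in N (left out, the last holds). Time passes only in rows, so rows that do not move let the fingers close. It gives the time, the measured TCP pose, the force and the opening at its end, in the units of the state.
- robot.read_state(): the state, without advancing time (a new reading comes with each control period).
- robot.read_camera(name): name is "scene" or "top" or "wrist"; returns a dict with "frame" (420x560x3 uint8, blue, green, red), "fx", "fy", "cx", "cy" (pixels), "R" (3x3) and "t" (3): a world point X has camera coordinates R X + t. Camera axes: x right, y down, z forward; pixel columns grow to the right and rows downward; lengths in m; the calibration is good to about 2 mm. A picture is of the moment at which its call begins. There is no depth.
- robot.close_job(): hands the job in, once; it reports no verdict.
The state is a dict: "t": time; "q": joint angles; "dq": joint speeds; "joint_torque": joint torques, N m; "tool_pos": TCP position; "orientation": TCP orientation; "force": force on the tool from outside, world axes, zero at the start; "wrist_torque": the same for the moment, N m; "opening": finger opening in m.
Only numpy, scipy, OpenCV 4.12 (cv2) and the standard library are available. Lean on these libraries where they do the work, as an engineer would, in place of code of your own. Each camera call takes 0.05 s, during which the arm holds its last target.

## Working session

There is one attempt and no reset: what is moved stays moved. The work goes in short steps, Python scripts to look and compute and a tool call to move; the robot and the scene stay as the last step left them, time stands still between calls to the robot, and variables do not carry over. Pictures are saved under pics/ and viewed, and the job is handed in when it is done.

Besides the shell and the picture viewer there is one more tool, called as a command line: name --argument value ..., lists and objects as JSON in quotes. step_arm: Moves the arm, as the interface text tells. Its arguments: {"type":"object","properties":{"targets":{"type":"array"},"squeeze":{"type":"number"}},"required":["targets"]}

```bash
ls; mkdir -p pics; python3 - <<'E'
from plant import robot
import cv2,numpy as np
s=robot.read_state();print(s)
for n in ["scene","top","wrist"]:
    c=robot.read_camera(n);cv2.imwrite(f"pics/{n}0.png",c["frame"])
    np.savez(f"pics/{n}0.npz",**c)
    print(n,c["fx"],c["fy"],c["cx"],c["cy"],np.round(c["R"],3).tolist(),np.round(c["t"],3))
E
```

```text
pics
{'t': 0.0, 'q': array([ 1.10259703e+00,  1.31173444e-01,  1.48925541e+00, -5.30456251e-06,
        1.52298054e+00, -8.53915678e-02]), 'dq': array([-0.00101131,  0.00101318, -0.0011716 ,  0.00072875,  0.00107978,
       -0.00227913]), 'joint_torque': array([-1.25553174e-04, -5.59840786e+01, -4.91766536e+01,  7.67193083e-02,
        3.50327126e-02, -1.79225744e-04]), 'tool_pos': array([0.22385209, 0.55610636, 0.23159319]), 'orientation': array([-5.97554022e-01, -3.08373781e+00,  2.74695841e-03]), 'force': array([-0.46032808, -0.69202043, -0.37327402]), 'wrist_torque': array([-0.00246579,  0.02202661,  0.02014326]), 'opening': 0.09318492474382609}
scene 385.99600674943343 385.99600674943343 275.7419127495322 212.65284086056766 [[-0.471, 0.882, 0.022], [0.585, 0.331, -0.741], [-0.66, -0.336, -0.671]] [ 0.253 -0.268  1.333]
top 523.1095274070057 523.1095274070057 285.3589515880667 212.94634715140282 [[-0.009, -1.0, -0.008], [-0.997, 0.01, -0.07], [0.07, 0.007, -0.998]] [-0.     0.525  1.286]
wrist 325.71851882895663 325.71851882895663 277.55928235974335 211.86217937620262 [[0.373, 0.928, -0.003], [0.899, -0.36, 0.251], [0.231, -0.097, -0.968]] [-0.598 -0.03   0.391]
```

View pics/scene0.png

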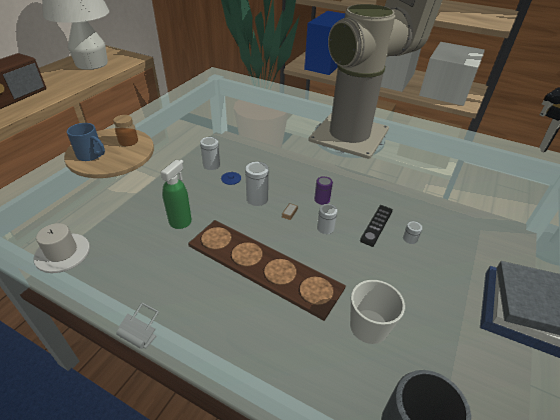

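View pics/top0.png

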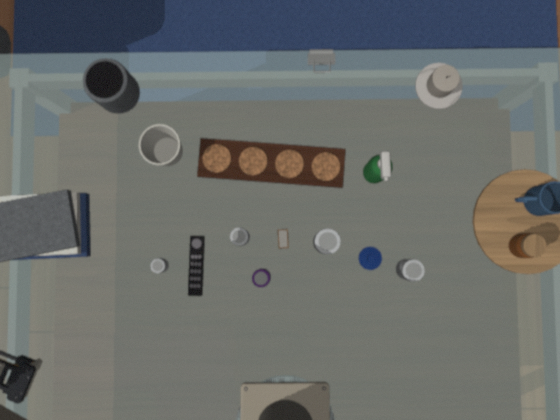

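View pics/wrist0.png

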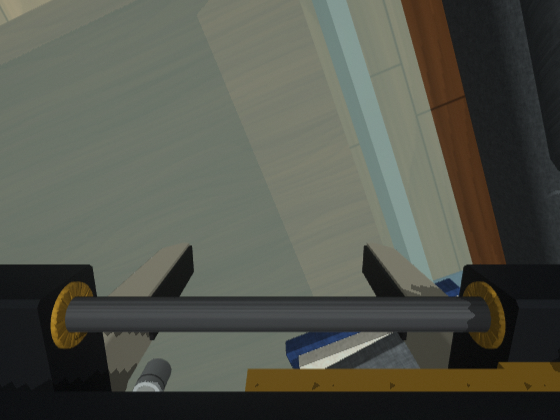

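Candidates in top view: silver tops at (158,266), (239,236), (327,241) and (411,269). The purple look-alike is at (261,277) and the blue disc at (370,258). The pot is at (160,145) and the bottle at (377,168). Next, zoomed crops to measure them.

```bash
python3 - <<'E'
import cv2
t=cv2.imread("pics/top0.png");s=cv2.imread("pics/scene0.png")
cv2.imwrite("pics/tc1.png",cv2.resize(t[215:300,130:290],None,fx=5,fy=5,interpolation=cv2.INTER_CUBIC))
cv2.imwrite("pics/tc2.png",cv2.resize(t[215:300,290:450],None,fx=5,fy=5,interpolation=cv2.INTER_CUBIC))
cv2.imwrite("pics/sc1.png",cv2.resize(s[125:255,190:440],None,fx=3.2,fy=3.2,interpolation=cv2.INTER_CUBIC))
E
```

```text
(no output)
```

View pics/tc1.png

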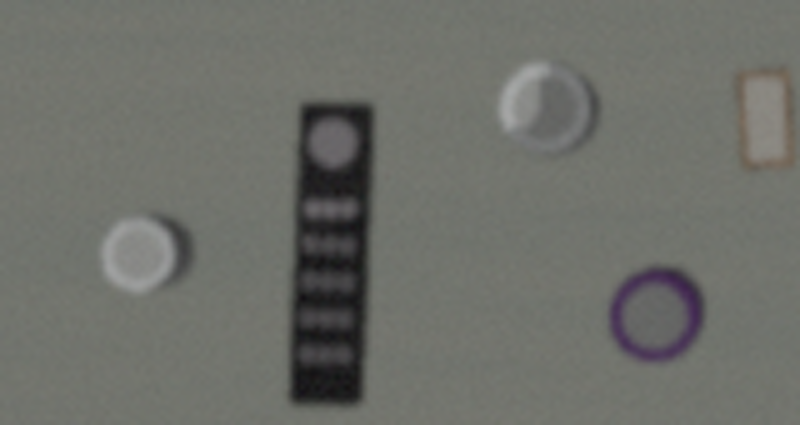

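View pics/tc2.png

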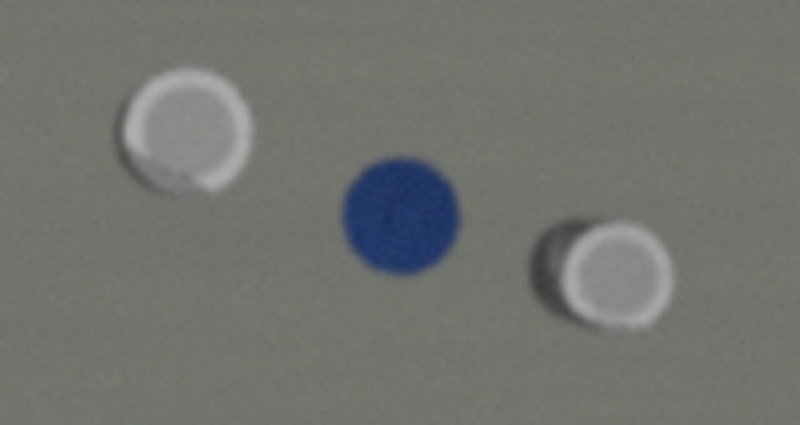

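View pics/sc1.png

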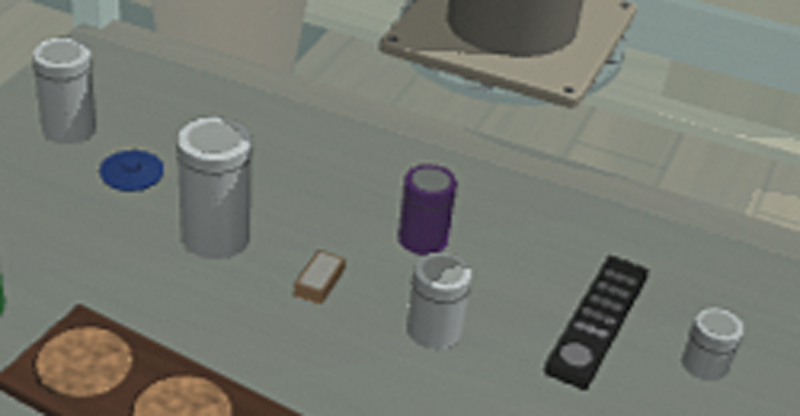

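```bash
cat > h.py <<'E'
import numpy as np,cv2
def load(n): return dict(np.load(n))
def ray(c,uv):
    d=c["R"].T@np.array([(uv[0]-c["cx"])/c["fx"],(uv[1]-c["cy"])/c["fy"],1.])
    return -c["R"].T@c["t"],d/np.linalg.norm(d)
def atz(c,uv,z):
    o,d=ray(c,uv); return o+d*(z-o[2])/d[2]
def tri(obs):
    A=np.zeros((3,3));b=np.zeros(3);rs=[ray(*x) for x in obs]
    for o,d in rs: P=np.eye(3)-np.outer(d,d);A+=P;b+=P@o
    X=np.linalg.solve(A,b);return X,[np.linalg.norm((np.eye(3)-np.outer(d,d))@(X-o)) for o,d in rs]
def proj(c,X):
    p=c["R"]@X+c["t"];return np.array([c["fx"]*p[0]/p[2]+c["cx"],c["fy"]*p[1]/p[2]+c["cy"]])
E
python3 - <<'E'
from h import *
np.set_printoptions(precision=4,suppress=True)
T=load("pics/top0.npz");S=load("pics/scene0.npz")
f=lambda p,o,k:np.array([(p[0]+.5)/k-.5+o[0],(p[1]+.5)/k-.5+o[1]])
tp={'a':f((140,254),(130,215),5),'b':f((545,108),(130,215),5),'d':f((188,130),(290,215),5),'c':f((618,275),(290,215),5)}
sp={'a':f((717,328),(190,125),3.2),'b':f((441,274),(190,125),3.2),'d':f((214,143),(190,125),3.2),'c':f((62,57),(190,125),3.2)}
H=dict(a=.045,b=.065,c=.085,d=.105)
for k in 'abcd':
    X,e=tri([(T,tp[k]),(S,sp[k])]);print(k,X,np.array(e),'top@h',atz(T,tp[k],H[k]),'sc@h',atz(S,sp[k],H[k]))
# coasters
def blobs(c):
    h=cv2.cvtColor(c["frame"],cv2.COLOR_BGR2HSV);m=cv2.inRange(h,(5,70,90),(20,200,255))
    m=cv2.morphologyEx(m,cv2.MORPH_CLOSE,np.ones((5,5)))
    cn,_=cv2.findContours(m,cv2.RETR_EXTERNAL,cv2.CHAIN_APPROX_NONE)
    return [(cv2.fitEllipse(q)) for q in cn if 350<cv2.contourArea(q)<1500]
bt=[b for b in blobs(T) if b[0][1]<180 and b[0][1]>140 and 190<b[0][0]<350];bs=[b for b in blobs(S) if 190<b[0][0]<350 and 220<b[0][1]<310]
bt.sort(key=lambda b:b[0][0]);bs.sort(key=lambda b:-b[0][0])
for p,q in zip(bt,bs):
    X,e=tri([(T,p[0]),(S,q[0])]);print(np.array(p[0]),np.array(p[1]),np.array(q[0]),X,np.array(e),atz(T,p[0],.016)[:2],atz(S,q[0],.016)[:2])
print('pot',atz(T,(160,145),.09)[:2],'bottle',atz(T,(375,170),.1)[:2],atz(S,(177,170),.165))
E
```

```text
a [0.3982 0.3065 0.0412] [0.0005 0.0005] top@h [0.3982 0.3061 0.045 ] sc@h [0.4029 0.306  0.045 ]
b [0.4671 0.1065 0.0618] [0.001 0.001] top@h [0.4667 0.1071 0.065 ] sc@h [0.4711 0.1067 0.065 ]
c [ 0.3839 -0.3047  0.0814] [0.0002 0.0002] top@h [ 0.3842 -0.304   0.085 ] sc@h [ 0.3884 -0.3008  0.085 ]
d [ 0.4538 -0.1027  0.1014] [0.0003 0.0003] top@h [ 0.4535 -0.1022  0.105 ] sc@h [ 0.4582 -0.1005  0.105 ]
[216.2915 158.0685] [27.3582 28.6459] [316.2051 289.8298] [0.6656 0.1674 0.0144] [0.0003 0.0003] [0.6652 0.1674] [0.6668 0.1674]
[252.4285 160.724 ] [28.1327 28.5039] [280.141  271.0567] [0.6579 0.0761 0.0147] [0.0004 0.0004] [0.6575 0.0764] [0.659  0.0762]
[288.877  163.3599] [28.4122 28.5077] [246.8667 253.6296] [ 0.6501 -0.0155  0.0152] [0.0003 0.0003] [ 0.6498 -0.0152] [ 0.6509 -0.0154]
[325.3332 166.0594] [28.2228 28.9463] [215.9458 237.5843] [ 0.6424 -0.1072  0.0154] [0.0006 0.0006] [ 0.642  -0.1067] [ 0.6431 -0.1074]
pot [0.6849 0.2913] bottle [ 0.618  -0.2171] [ 0.6224 -0.2144  0.165 ]
```

```bash
cat >> h.py <<'E'
from scipy.spatial.transform import Rotation as Ro
A=dict(a=(.3985,.3063),b=(.4675,.1068),c=(.3845,-.3040),d=(.4540,-.1022))
G=dict(d=(.6655,.1674),c=(.6578,.0762),b=(.6501,-.0154),a=(.6423,-.1070))
n=np.array([.9965,-.0840,0]) # jaw axis
def go(xy,z):
    "shift in tool axes (mm) + turn to reach TCP xy,z with jaws along n, tool down"
    from plant import robot
    s=robot.read_state();R=Ro.from_rotvec(s["orientation"])
    y=n if R.as_matrix()[:,1]@n>0 else -n
    M=np.column_stack([np.cross(y,[0,0,-1]),y,[0,0,-1]])
    rv=(R.inv()*Ro.from_matrix(M)).as_rotvec()
    d=R.inv().apply(np.array([*xy,z])-s["tool_pos"])*1000
    np.set_printoptions(precision=3,suppress=True)
    print('t',s['t'],'pos',s['tool_pos'],'q',s['q'],'open',s['opening'],'F',s['force'])
    print('shift',d,'after turn',Ro.from_matrix(M).inv().apply(np.array([*xy,z])-s["tool_pos"])*1000,'turn',rv)
    return s,R
E
python3 - <<'E'
from h import *
s,R=go(A['d'],.235);print(R.as_matrix())
W=load("pics/wrist0.npz");p=-W["R"].T@W["t"];print(R.inv().apply(p-s['tool_pos']))
E
```

```text
t 0.15 pos [0.224 0.556 0.232] q [ 1.103  0.131  1.489 -0.     1.523 -0.085] open 0.09316180486941911 F [-0.023 -0.599 -0.148]
shift [-459.356 -524.8     -2.457] after turn [-636.734  284.585   -3.175] turn [-0.001  0.001  1.272]
[[-0.928  0.374 -0.001]
 [ 0.374  0.928 -0.001]
 [ 0.    -0.001 -1.   ]]
[ 0.07  -0.    -0.152]
```

step_arm --targets '[{"az": 0.1413},{"az": 0.1413},{"az": 0.1413},{"az": 0.1413},{"az": 0.1413},{"az": 0.1413},{"az": 0.1413},{"az": 0.1413},{"az": 0.1413},{}]'

```text
schema error: expected keys tx, ty, tz, ax, ay, az, grip
```

step_arm --targets '[{"tx": -39,"ty": 17.4},{"tx": -39,"ty": 17.4},{"tx": -39,"ty": 17.4},{"tx": -39,"ty": 17.4},{"tx": -39,"ty": 17.4},{"tx": -39,"ty": 17.4},{"tx": -39,"ty": 17.4},{"tx": -39,"ty": 17.4},{"tx": -39,"ty": 17.4},{"tx": -39,"ty": 17.4},{"tx": -39,"ty": 17.4},{"tx": -39,"ty": 17.4},{"tx": -39,"ty": 17.4},{"tx": -39,"ty": 17.4},{},{}]'

```text
schema error: expected keys tx, ty, tz, ax, ay, az, grip
```

```bash
python3 - <<'E'
from h import *
from plant import robot
go(A['d'],.235)
c=robot.read_camera("wrist");cv2.imwrite("pics/w1.png",c["frame"]);np.savez("pics/w1.npz",**c)
for k in 'd':
  for h in (.105,0): print(proj(c,np.array([*A[k],h])))
E
```

```text
t 0.15 pos [0.224 0.556 0.232] q [ 1.103  0.131  1.489 -0.     1.523 -0.085] open 0.09316180486941911 F [-0.023 -0.599 -0.148]
shift [-459.356 -524.8     -2.457] after turn [-636.734  284.585   -3.175] turn [-0.001  0.001  1.272]
[-144.705  567.423]
[-59.693 479.076]
```

View pics/w1.png

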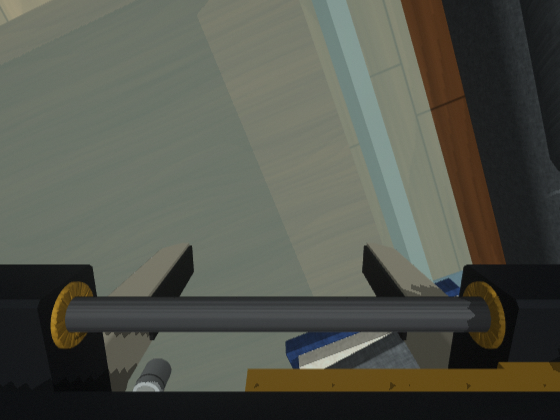

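All keys are required in every row, and nothing has moved yet.

step_arm --targets '[{"tx": 0,"ty": 0,"tz": 0,"ax": 0,"ay": 0,"az": 0.1413,"grip": 0},{"tx": 0,"ty": 0,"tz": 0,"ax": 0,"ay": 0,"az": 0.1413,"grip": 0},{"tx": 0,"ty": 0,"tz": 0,"ax": 0,"ay": 0,"az": 0.1413,"grip": 0},{"tx": 0,"ty": 0,"tz": 0,"ax": 0,"ay": 0,"az": 0.1413,"grip": 0},{"tx": 0,"ty": 0,"tz": 0,"ax": 0,"ay": 0,"az": 0.1413,"grip": 0},{"tx": 0,"ty": 0,"tz": 0,"ax": 0,"ay": 0,"az": 0.1413,"grip": 0},{"tx": 0,"ty": 0,"tz": 0,"ax": 0,"ay": 0,"az": 0.1413,"grip": 0},{"tx": 0,"ty": 0,"tz": 0,"ax": 0,"ay": 0,"az": 0.1413,"grip": 0},{"tx": 0,"ty": 0,"tz": 0,"ax": 0,"ay": 0,"az": 0.1413,"grip": 0},{"tx": 0,"ty": 0,"tz": 0,"ax": 0,"ay": 0,"az": 0,"grip": 0}]'

```text
t: 1.2
tool_pos: [0.224, 0.5564, 0.2323]
orientation: [2.315, 2.124, -0.001]
force: [-0.2, 0.3, -1.0]
opening: 0.0929
```

step_arm --targets '[{"tx": -39,"ty": 17.4,"tz": 0,"ax": 0,"ay": 0,"az": 0,"grip": 0},{"tx": -39,"ty": 17.4,"tz": 0,"ax": 0,"ay": 0,"az": 0,"grip": 0},{"tx": -39,"ty": 17.4,"tz": 0,"ax": 0,"ay": 0,"az": 0,"grip": 0},{"tx": -39,"ty": 17.4,"tz": 0,"ax": 0,"ay": 0,"az": 0,"grip": 0},{"tx": -39,"ty": 17.4,"tz": 0,"ax": 0,"ay": 0,"az": 0,"grip": 0},{"tx": -39,"ty": 17.4,"tz": 0,"ax": 0,"ay": 0,"az": 0,"grip": 0},{"tx": -39,"ty": 17.4,"tz": 0,"ax": 0,"ay": 0,"az": 0,"grip": 0},{"tx": -39,"ty": 17.4,"tz": 0,"ax": 0,"ay": 0,"az": 0,"grip": 0},{"tx": -39,"ty": 17.4,"tz": 0,"ax": 0,"ay": 0,"az": 0,"grip": 0},{"tx": -39,"ty": 17.4,"tz": 0,"ax": 0,"ay": 0,"az": 0,"grip": 0},{"tx": -39,"ty": 17.4,"tz": 0,"ax": 0,"ay": 0,"az": 0,"grip": 0},{"tx": -39,"ty": 17.4,"tz": 0,"ax": 0,"ay": 0,"az": 0,"grip": 0},{"tx": -39,"ty": 17.4,"tz": 0,"ax": 0,"ay": 0,"az": 0,"grip": 0},{"tx": -39,"ty": 17.4,"tz": 0,"ax": 0,"ay": 0,"az": 0,"grip": 0},{"tx": 0,"ty": 0,"tz": 0,"ax": 0,"ay": 0,"az": 0,"grip": 0}]'

```text
t: 2.7
tool_pos: [0.422, -0.0121, 0.2326]
orientation: [2.312, 2.125, -0.001]
force: [-0.4, 1.2, -1.1]
opening: 0.0924
```

```bash
python3 - <<'E'
from h import *
from plant import robot
go(A['d'],.235)
c=robot.read_camera("wrist");cv2.imwrite("pics/w2.png",c["frame"]);np.savez("pics/w2.npz",**c)
for k in 'd':
  for h in (.105,0): print(proj(c,np.array([*A[k],h])))
E
```

```text
t 2.7 pos [ 0.422 -0.012  0.233] q [-0.149 -0.372  1.95  -0.002  1.562 -0.064] open 0.0923893311573357 F [-0.367  1.165 -1.086]
shift [-87.076  39.535  -2.22 ] after turn [-87.087  39.501  -2.376] turn [ 0.     0.002 -0.   ]
[319.708 296.255]
[309.348 254.363]
```

View pics/w2.png

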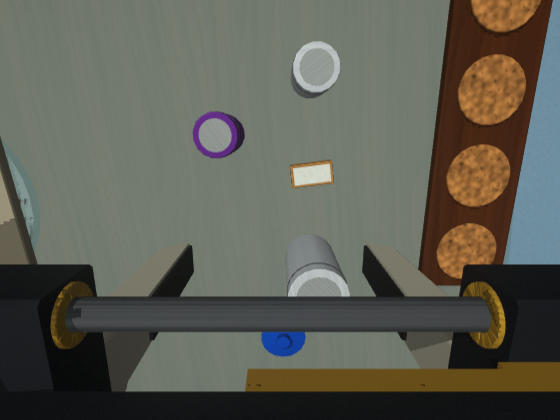

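Wrist view confirms: the d top is at about (319,293), as predicted. Purple one at (217,134), b at (317,67). Moving over d and descending.

step_arm --targets '[{"tx": -29,"ty": 13.2,"tz": 0,"ax": 0,"ay": 0,"az": 0,"grip": 0},{"tx": -29,"ty": 13.2,"tz": 0,"ax": 0,"ay": 0,"az": 0,"grip": 0},{"tx": -29,"ty": 13.1,"tz": 0,"ax": 0,"ay": 0,"az": 0,"grip": 0},{"tx": 0,"ty": 0,"tz": 0,"ax": 0,"ay": 0,"az": 0,"grip": 0},{"tx": 0,"ty": 0,"tz": 0,"ax": 0,"ay": 0,"az": 0,"grip": 0},{"tx": 0,"ty": 0,"tz": 0,"ax": 0,"ay": 0,"az": 0,"grip": 0}]'

```text
t: 3.35
tool_pos: [0.453, -0.0964, 0.2326]
orientation: [-2.309, -2.129, -0.0]
force: [0.1, -0.5, 0.2]
opening: 0.0929
```

```bash
python3 - <<'E'
from h import *
from plant import robot
go(A['d'],.057)
c=robot.read_camera("wrist");np.savez("pics/w3.npz",**c)
c2=load("pics/w2.npz")
for k in 'bc': print(k,proj(c2,np.array([*A[k],dict(b=.065,c=.085)[k]])))
E
```

```text
t 3.35 pos [ 0.453 -0.096  0.233] q [-0.321 -0.248  1.852  0.001  1.538 -0.24 ] open 0.09285814495515582 F [ 0.105 -0.469  0.161]
shift [ -5.817   1.479 175.558] after turn [ -5.708   1.44  175.562] turn [-0.    -0.001  0.003]
b [317.353  66.335]
c [267.18  446.478]
```

step_arm --targets '[{"tx": -5.7,"ty": 1.4,"tz": 20,"ax": 0,"ay": 0,"az": 0,"grip": 0},{"tx": 0,"ty": 0,"tz": 35,"ax": 0,"ay": 0,"az": 0,"grip": 0},{"tx": 0,"ty": 0,"tz": 35,"ax": 0,"ay": 0,"az": 0,"grip": 0},{"tx": 0,"ty": 0,"tz": 35,"ax": 0,"ay": 0,"az": 0,"grip": 0},{"tx": 0,"ty": 0,"tz": 30,"ax": 0,"ay": 0,"az": 0,"grip": 0},{"tx": 0,"ty": 0,"tz": 20.5,"ax": 0,"ay": 0,"az": 0,"grip": 0},{"tx": 0,"ty": 0,"tz": 0,"ax": 0,"ay": 0,"az": 0,"grip": 0},{"tx": 0,"ty": 0,"tz": 0,"ax": 0,"ay": 0,"az": 0,"grip": 0},{"tx": 0,"ty": 0,"tz": 0,"ax": 0,"ay": 0,"az": 0,"grip": 0}]'

```text
t: 4.3
tool_pos: [0.4554, -0.1036, 0.0589]
orientation: [2.31, 2.126, 0.002]
force: [0.4, -0.0, 0.0]
opening: 0.0929
```

```bash
python3 - <<'E'
from h import *
from plant import robot
go(A['d'],.057)
c=robot.read_camera("scene");cv2.imwrite("pics/s4.png",cv2.resize(c["frame"][100:310,150:430],None,fx=2.5,fy=2.5))
E
```

```text
t 4.3 pos [ 0.455 -0.104  0.059] q [-0.334 -0.073  2.027  0.     1.185 -0.251] open 0.0929326399376953 F [ 0.416 -0.045  0.013]
shift [ 1.321 -1.569  1.935] after turn [ 1.318 -1.566  1.94 ] turn [0.003 0.001 0.001]
```

View pics/s4.png

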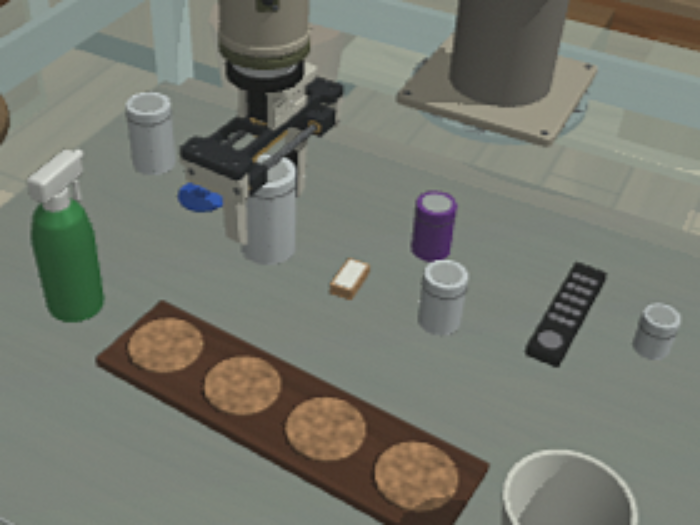

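The gripper straddles d, with the fingers at crop (238,210) and (302,165). Closing.

step_arm --targets '[{"tx": 0,"ty": 0,"tz": 0,"ax": 0,"ay": 0,"az": 0,"grip": 255},{"tx": 0,"ty": 0,"tz": 0,"ax": 0,"ay": 0,"az": 0,"grip": 255},{"tx": 0,"ty": 0,"tz": 0,"ax": 0,"ay": 0,"az": 0,"grip": 255},{"tx": 0,"ty": 0,"tz": 0,"ax": 0,"ay": 0,"az": 0,"grip": 255},{"tx": 0,"ty": 0,"tz": 0,"ax": 0,"ay": 0,"az": 0,"grip": 255},{"tx": 0,"ty": 0,"tz": 0,"ax": 0,"ay": 0,"az": 0,"grip": 255},{"tx": 0,"ty": 0,"tz": 0,"ax": 0,"ay": 0,"az": 0,"grip": 255},{"tx": 0,"ty": 0,"tz": 0,"ax": 0,"ay": 0,"az": 0,"grip": 255}]' --squeeze 15

```text
t: 5.15
tool_pos: [0.4542, -0.1037, 0.0572]
orientation: [-2.312, -2.127, 0.0]
force: [-0.6, 0.1, 2.7]
opening: 0.0597
```

```bash
python3 - <<'E'
from h import *
go(G['d'],.15)
E
```

```text
t 5.15 pos [ 0.454 -0.104  0.057] q [-0.335 -0.071  2.029 -0.     1.184 -0.251] open 0.059663758363921925 F [-0.579  0.115  2.699]
shift [287.839 187.914 -92.868] after turn [287.918 187.816 -92.821] turn [-0.  0.  0.]
```

step_arm --targets '[{"tx": 0,"ty": 0,"tz": -10,"ax": 0,"ay": 0,"az": 0,"grip": 255},{"tx": 0,"ty": 0,"tz": -25,"ax": 0,"ay": 0,"az": 0,"grip": 255},{"tx": 0,"ty": 0,"tz": -25,"ax": 0,"ay": 0,"az": 0,"grip": 255},{"tx": 0,"ty": 0,"tz": -25,"ax": 0,"ay": 0,"az": 0,"grip": 255},{"tx": 0,"ty": 0,"tz": -8,"ax": 0,"ay": 0,"az": 0,"grip": 255},{"tx": 24,"ty": 15.65,"tz": 0,"ax": 0,"ay": 0,"az": 0,"grip": 255},{"tx": 24,"ty": 15.65,"tz": 0,"ax": 0,"ay": 0,"az": 0,"grip": 255},{"tx": 24,"ty": 15.65,"tz": 0,"ax": 0,"ay": 0,"az": 0,"grip": 255},{"tx": 24,"ty": 15.65,"tz": 0,"ax": 0,"ay": 0,"az": 0,"grip": 255},{"tx": 24,"ty": 15.65,"tz": 0,"ax": 0,"ay": 0,"az": 0,"grip": 255},{"tx": 24,"ty": 15.65,"tz": 0,"ax": 0,"ay": 0,"az": 0,"grip": 255},{"tx": 24,"ty": 15.65,"tz": 0,"ax": 0,"ay": 0,"az": 0,"grip": 255},{"tx": 24,"ty": 15.65,"tz": 0,"ax": 0,"ay": 0,"az": 0,"grip": 255},{"tx": 24,"ty": 15.65,"tz": 0,"ax": 0,"ay": 0,"az": 0,"grip": 255},{"tx": 24,"ty": 15.65,"tz": 0,"ax": 0,"ay": 0,"az": 0,"grip": 255},{"tx": 24,"ty": 15.65,"tz": 0,"ax": 0,"ay": 0,"az": 0,"grip": 255},{"tx": 24,"ty": 15.65,"tz": 0,"ax": 0,"ay": 0,"az": 0,"grip": 255},{"tx": 0,"ty": 0,"tz": 0,"ax": 0,"ay": 0,"az": 0,"grip": 255},{"tx": 0,"ty": 0,"tz": 0,"ax": 0,"ay": 0,"az": 0,"grip": 255},{"tx": 0,"ty": 0,"tz": 0,"ax": 0,"ay": 0,"az": 0,"grip": 255}]'

```text
t: 7.15
tool_pos: [0.6647, 0.1669, 0.1494]
orientation: [-2.312, -2.126, 0.002]
force: [0.5, 0.1, -1.6]
opening: 0.0599
```

```bash
python3 - <<'E'
from h import *
from plant import robot
go(G['d'],.074)
c=robot.read_camera("scene");cv2.imwrite("pics/s5.png",cv2.resize(c["frame"][120:350,170:450],None,fx=2.5,fy=2.5))
E
```

```text
t 7.15 pos [0.665 0.167 0.149] q [ 0.171  0.407  1.315 -0.     1.421  0.255] open 0.059875449512946335 F [ 0.519  0.055 -1.61 ]
shift [ 0.618  0.815 75.378] after turn [ 0.568  0.715 75.38 ] turn [-0.001  0.001  0.   ]
```

View pics/s5.png

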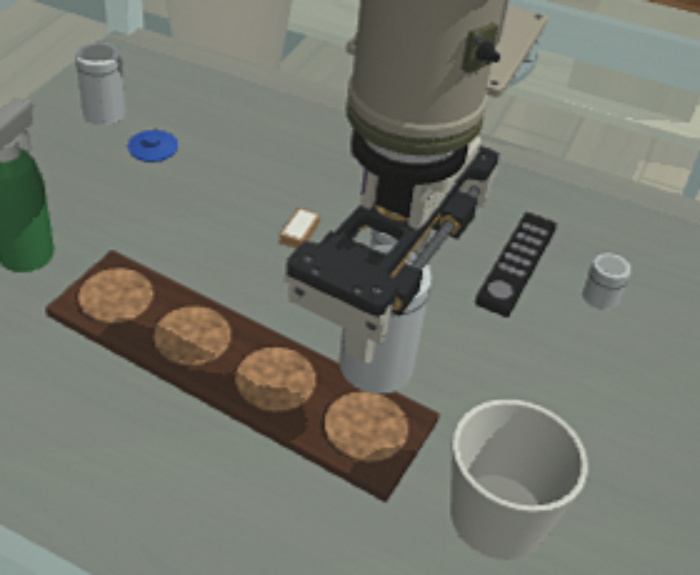

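d is held upright above its coaster beside the pot, at crop (370,425). Lowering, slowly at the end.

step_arm --targets '[{"tx": 0.5,"ty": 0.7,"tz": 15,"ax": 0,"ay": 0,"az": 0,"grip": 255},{"tx": 0,"ty": 0,"tz": 25,"ax": 0,"ay": 0,"az": 0,"grip": 255},{"tx": 0,"ty": 0,"tz": 20,"ax": 0,"ay": 0,"az": 0,"grip": 255},{"tx": 0,"ty": 0,"tz": 10,"ax": 0,"ay": 0,"az": 0,"grip": 255},{"tx": 0,"ty": 0,"tz": 2,"ax": 0,"ay": 0,"az": 0,"grip": 255},{"tx": 0,"ty": 0,"tz": 0,"ax": 0,"ay": 0,"az": 0,"grip": 255},{"tx": 0,"ty": 0,"tz": 0,"ax": 0,"ay": 0,"az": 0,"grip": 255}]'

```text
t: 7.9
tool_pos: [0.6671, 0.1681, 0.0796]
orientation: [2.312, 2.126, 0.003]
force: [0.5, -0.6, -1.2]
opening: 0.0599
```

step_arm --targets '[{"tx": 0,"ty": 0,"tz": 1,"ax": 0,"ay": 0,"az": 0,"grip": 255},{"tx": 0,"ty": 0,"tz": 1,"ax": 0,"ay": 0,"az": 0,"grip": 255},{"tx": 0,"ty": 0,"tz": 0,"ax": 0,"ay": 0,"az": 0,"grip": 255}]'

```text
t: 8.2
tool_pos: [0.6663, 0.1681, 0.0764]
orientation: [2.312, 2.126, 0.001]
force: [1.0, -0.4, -0.3]
opening: 0.0598
```

step_arm --targets '[{"tx": 0,"ty": 0,"tz": 1,"ax": 0,"ay": 0,"az": 0,"grip": 255},{"tx": 0,"ty": 0,"tz": 1,"ax": 0,"ay": 0,"az": 0,"grip": 255},{"tx": 0,"ty": 0,"tz": 0,"ax": 0,"ay": 0,"az": 0,"grip": 255}]'

```text
t: 8.5
tool_pos: [0.666, 0.168, 0.0738]
orientation: [-2.312, -2.126, 0.001]
force: [-0.5, -0.9, -1.9]
opening: 0.06
```

step_arm --targets '[{"tx": 0,"ty": 0,"tz": 1,"ax": 0,"ay": 0,"az": 0,"grip": 255},{"tx": 0,"ty": 0,"tz": 0,"ax": 0,"ay": 0,"az": 0,"grip": 255},{"tx": 0,"ty": 0,"tz": 0,"ax": 0,"ay": 0,"az": 0,"grip": 255}]'

```text
t: 8.8
tool_pos: [0.6663, 0.1681, 0.0733]
orientation: [2.312, 2.126, 0.0]
force: [0.0, 0.3, -0.4]
opening: 0.0597
```

step_arm --targets '[{"tx": 0,"ty": 0,"tz": 1,"ax": 0,"ay": 0,"az": 0,"grip": 255},{"tx": 0,"ty": 0,"tz": 0,"ax": 0,"ay": 0,"az": 0,"grip": 255},{"tx": 0,"ty": 0,"tz": 0,"ax": 0,"ay": 0,"az": 0,"grip": 255}]'

```text
t: 9.1
tool_pos: [0.6663, 0.1681, 0.0732]
orientation: [2.312, 2.126, 0.0]
force: [-4.1, -0.3, 6.3]
opening: 0.0601
```

Contact felt (6 N). Release and retreat.

step_arm --targets '[{"tx": 0,"ty": 0,"tz": 0,"ax": 0,"ay": 0,"az": 0,"grip": 200},{"tx": 0,"ty": 0,"tz": 0,"ax": 0,"ay": 0,"az": 0,"grip": 0},{"tx": 0,"ty": 0,"tz": 0,"ax": 0,"ay": 0,"az": 0,"grip": 0},{"tx": 0,"ty": 0,"tz": 0,"ax": 0,"ay": 0,"az": 0,"grip": 0},{"tx": 0,"ty": 0,"tz": 0,"ax": 0,"ay": 0,"az": 0,"grip": 0},{"tx": 0,"ty": 0,"tz": 0,"ax": 0,"ay": 0,"az": 0,"grip": 0},{"tx": 0,"ty": 0,"tz": -15,"ax": 0,"ay": 0,"az": 0,"grip": 0},{"tx": 0,"ty": 0,"tz": -30,"ax": 0,"ay": 0,"az": 0,"grip": 0},{"tx": 0,"ty": 0,"tz": -30,"ax": 0,"ay": 0,"az": 0,"grip": 0},{"tx": 0,"ty": 0,"tz": -30,"ax": 0,"ay": 0,"az": 0,"grip": 0},{"tx": 0,"ty": 0,"tz": -25,"ax": 0,"ay": 0,"az": 0,"grip": 0},{"tx": 0,"ty": 0,"tz": 0,"ax": 0,"ay": 0,"az": 0,"grip": 0}]'

```text
t: 10.3
tool_pos: [0.6689, 0.1686, 0.2093]
orientation: [2.309, 2.123, 0.013]
force: [1.0, -0.1, 0.2]
opening: 0.0927
```

```bash
python3 - <<'E'
from h import *
from plant import robot
go(A['c'],.22)
c=robot.read_camera("scene");cv2.imwrite("pics/s6.png",cv2.resize(c["frame"][120:350,170:450],None,fx=2.5,fy=2.5))
print(proj(c,np.array([*G['d'],.121])),proj(c,np.array([*G['d'],.016])))
E
```

```text
t 10.3 pos [0.669 0.169 0.209] q [0.173 0.374 1.247 0.    1.512 0.256] open 0.09267586369843014 F [ 1.005 -0.101  0.214]
shift [-494.647 -243.784  -14.151] after turn [-494.771 -243.709  -10.664] turn [ 0.009 -0.002  0.   ]
[321.42  256.823] [316.454 289.387]
```

View pics/s6.png

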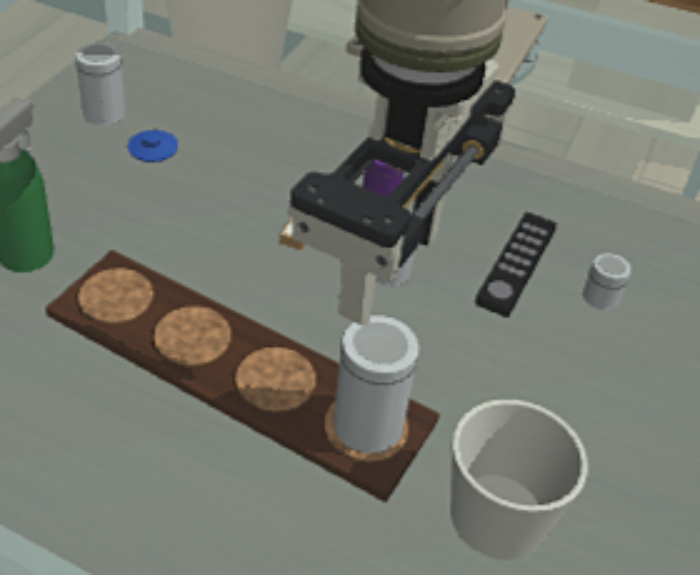

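d stands centred on its coaster (top at crop (379,343), as predicted). Next c.

step_arm --targets '[{"tx": -20,"ty": -20,"tz": -8,"ax": 0,"ay": 0,"az": 0,"grip": 0},{"tx": -34,"ty": -24.8,"tz": 0,"ax": 0,"ay": 0,"az": 0,"grip": 0},{"tx": -34,"ty": -24.8,"tz": 0,"ax": 0,"ay": 0,"az": 0,"grip": 0},{"tx": -34,"ty": -24.8,"tz": 0,"ax": 0,"ay": 0,"az": 0,"grip": 0},{"tx": -34,"ty": -24.8,"tz": 0,"ax": 0,"ay": 0,"az": 0,"grip": 0},{"tx": -34,"ty": -24.8,"tz": 0,"ax": 0,"ay": 0,"az": 0,"grip": 0},{"tx": -34,"ty": -24.8,"tz": 0,"ax": 0,"ay": 0,"az": 0,"grip": 0},{"tx": -34,"ty": -15,"tz": 0,"ax": 0,"ay": 0,"az": 0,"grip": 0},{"tx": -34,"ty": -15,"tz": 0,"ax": 0,"ay": 0,"az": 0,"grip": 0},{"tx": -34,"ty": -15,"tz": 0,"ax": 0,"ay": 0,"az": 0,"grip": 0},{"tx": -34,"ty": -15,"tz": 0,"ax": 0,"ay": 0,"az": 0,"grip": 0},{"tx": -34,"ty": -15,"tz": 0,"ax": 0,"ay": 0,"az": 0,"grip": 0},{"tx": -34,"ty": 0,"tz": 0,"ax": 0,"ay": 0,"az": 0,"grip": 0},{"tx": -34,"ty": 0,"tz": 0,"ax": 0,"ay": 0,"az": 0,"grip": 0},{"tx": -30,"ty": 0,"tz": 0,"ax": 0,"ay": 0,"az": 0,"grip": 0},{"tx": 0,"ty": 0,"tz": 0,"ax": 0,"ay": 0,"az": 0,"grip": 0},{"tx": 0,"ty": 0,"tz": 0,"ax": 0,"ay": 0,"az": 0,"grip": 0}]'

```text
t: 12.05
tool_pos: [0.3814, -0.3015, 0.209]
orientation: [-2.312, -2.123, -0.0]
force: [0.6, -0.0, -0.3]
opening: 0.093
```

```bash
python3 - <<'E'
from h import *
from plant import robot
go(A['c'],.05)
c=robot.read_camera("wrist");cv2.imwrite("pics/w7.png",c["frame"])
print(proj(c,np.array([*A['c'],.085])))
E
```

```text
t 12.05 pos [ 0.381 -0.302  0.209] q [-0.775 -0.168  1.826  0.     1.486 -0.69 ] open 0.0930293925650666 F [ 0.617 -0.023 -0.345]
shift [ -2.46    3.581 158.994] after turn [ -2.184   3.317 159.004] turn [-0.002 -0.002 -0.001]
[282.432 211.473]
```

View pics/w7.png

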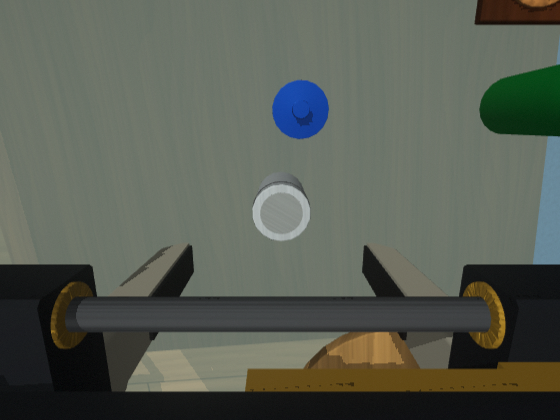

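c's top is at (281,211), as predicted. Descending and gripping.

step_arm --targets '[{"tx": -2.2,"ty": 3.3,"tz": 15,"ax": 0,"ay": 0,"az": 0,"grip": 0},{"tx": 0,"ty": 0,"tz": 33,"ax": 0,"ay": 0,"az": 0,"grip": 0},{"tx": 0,"ty": 0,"tz": 33,"ax": 0,"ay": 0,"az": 0,"grip": 0},{"tx": 0,"ty": 0,"tz": 33,"ax": 0,"ay": 0,"az": 0,"grip": 0},{"tx": 0,"ty": 0,"tz": 30,"ax": 0,"ay": 0,"az": 0,"grip": 0},{"tx": 0,"ty": 0,"tz": 20,"ax": 0,"ay": 0,"az": 0,"grip": 0},{"tx": 0,"ty": 0,"tz": 0,"ax": 0,"ay": 0,"az": 0,"grip": 0},{"tx": 0,"ty": 0,"tz": 0,"ax": 0,"ay": 0,"az": 0,"grip": 0}]'

```text
t: 12.9
tool_pos: [0.3851, -0.3033, 0.0457]
orientation: [-2.31, -2.127, 0.0]
force: [0.9, 0.1, 0.2]
opening: 0.093
```

step_arm --targets '[{"tx": 0,"ty": 0,"tz": 0,"ax": 0,"ay": 0,"az": 0,"grip": 255},{"tx": 0,"ty": 0,"tz": 0,"ax": 0,"ay": 0,"az": 0,"grip": 255},{"tx": 0,"ty": 0,"tz": 0,"ax": 0,"ay": 0,"az": 0,"grip": 255},{"tx": 0,"ty": 0,"tz": 0,"ax": 0,"ay": 0,"az": 0,"grip": 255},{"tx": 0,"ty": 0,"tz": 0,"ax": 0,"ay": 0,"az": 0,"grip": 255},{"tx": 0,"ty": 0,"tz": 0,"ax": 0,"ay": 0,"az": 0,"grip": 255},{"tx": 0,"ty": 0,"tz": 0,"ax": 0,"ay": 0,"az": 0,"grip": 255},{"tx": 0,"ty": 0,"tz": 0,"ax": 0,"ay": 0,"az": 0,"grip": 255}]'

```text
t: 13.7
tool_pos: [0.3852, -0.3044, 0.0463]
orientation: [2.312, 2.126, -0.0]
force: [-1.2, 1.1, 3.3]
opening: 0.0519
```

```bash
python3 - <<'E'
from h import *
go(G['c'],.20)
E
```

```text
t 13.7 pos [ 0.385 -0.304  0.046] q [-0.773  0.015  1.967 -0.     1.16  -0.689] open 0.05187527330143675 F [-1.166  1.065  3.294]
shift [ 402.051  239.823 -153.726] after turn [ 402.155  239.68  -153.678] turn [0. 0. 0.]
```

step_arm --targets '[{"tx": 0,"ty": 0,"tz": -10,"ax": 0,"ay": 0,"az": 0,"grip": 255},{"tx": 0,"ty": 0,"tz": -30,"ax": 0,"ay": 0,"az": 0,"grip": 255},{"tx": 0,"ty": 0,"tz": -30,"ax": 0,"ay": 0,"az": 0,"grip": 255},{"tx": 0,"ty": 0,"tz": -30,"ax": 0,"ay": 0,"az": 0,"grip": 255},{"tx": 15,"ty": 0,"tz": -30,"ax": 0,"ay": 0,"az": 0,"grip": 255},{"tx": 30,"ty": 5,"tz": 0,"ax": 0,"ay": 0,"az": 0,"grip": 255},{"tx": 30,"ty": 10,"tz": 0,"ax": 0,"ay": 0,"az": 0,"grip": 255},{"tx": 30,"ty": 15,"tz": 0,"ax": 0,"ay": 0,"az": 0,"grip": 255},{"tx": 30,"ty": 20,"tz": 0,"ax": 0,"ay": 0,"az": 0,"grip": 255},{"tx": 30,"ty": 20,"tz": 0,"ax": 0,"ay": 0,"az": 0,"grip": 255},{"tx": 30,"ty": 20,"tz": 0,"ax": 0,"ay": 0,"az": 0,"grip": 255},{"tx": 30,"ty": 20,"tz": 0,"ax": 0,"ay": 0,"az": 0,"grip": 255},{"tx": 30,"ty": 20,"tz": 0,"ax": 0,"ay": 0,"az": 0,"grip": 255},{"tx": 30,"ty": 20,"tz": 0,"ax": 0,"ay": 0,"az": 0,"grip": 255},{"tx": 30,"ty": 20,"tz": 0,"ax": 0,"ay": 0,"az": 0,"grip": 255},{"tx": 30,"ty": 20,"tz": 0,"ax": 0,"ay": 0,"az": 0,"grip": 255},{"tx": 30,"ty": 25,"tz": 0,"ax": 0,"ay": 0,"az": 0,"grip": 255},{"tx": 27,"ty": 25,"tz": 0,"ax": 0,"ay": 0,"az": 0,"grip": 255},{"tx": 0,"ty": 0,"tz": 0,"ax": 0,"ay": 0,"az": 0,"grip": 255},{"tx": 0,"ty": 0,"tz": 0,"ax": 0,"ay": 0,"az": 0,"grip": 255}]'

```text
t: 15.7
tool_pos: [0.6578, 0.0768, 0.1756]
orientation: [-2.31, -2.128, 0.002]
force: [-0.2, -0.5, -0.4]
opening: 0.0519
```

```bash
python3 - <<'E'
from h import *
from plant import robot
go(G['c'],.062)
c=robot.read_camera("scene");cv2.imwrite("pics/s8.png",cv2.resize(c["frame"][100:350,150:450],None,fx=2.3,fy=2.3))
E
```

```text
t 15.7 pos [0.658 0.077 0.176] q [ 0.039  0.328  1.365 -0.     1.45   0.121] open 0.05192986017755135 F [-0.239 -0.546 -0.412]
shift [ -0.544   0.246 113.634] after turn [ -0.59    0.093 113.634] turn [-0.001  0.     0.002]
```

View pics/s8.png

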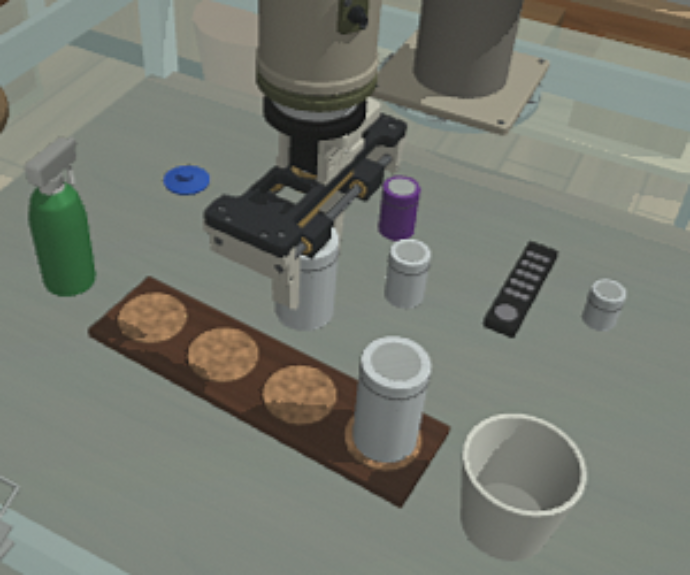

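c hangs upright over the coaster next to d. Lowering.

step_arm --targets '[{"tx": -0.5,"ty": 0,"tz": 15,"ax": 0,"ay": 0,"az": 0,"grip": 255},{"tx": 0,"ty": 0,"tz": 30,"ax": 0,"ay": 0,"az": 0,"grip": 255},{"tx": 0,"ty": 0,"tz": 30,"ax": 0,"ay": 0,"az": 0,"grip": 255},{"tx": 0,"ty": 0,"tz": 25,"ax": 0,"ay": 0,"az": 0,"grip": 255},{"tx": 0,"ty": 0,"tz": 8,"ax": 0,"ay": 0,"az": 0,"grip": 255},{"tx": 0,"ty": 0,"tz": 2,"ax": 0,"ay": 0,"az": 0,"grip": 255},{"tx": 0,"ty": 0,"tz": 0,"ax": 0,"ay": 0,"az": 0,"grip": 255},{"tx": 0,"ty": 0,"tz": 0,"ax": 0,"ay": 0,"az": 0,"grip": 255}]'

```text
t: 16.55
tool_pos: [0.6592, 0.0756, 0.0682]
orientation: [2.311, 2.125, 0.004]
force: [0.3, 1.2, -1.2]
opening: 0.0522
```

step_arm --targets '[{"tx": 0,"ty": 0,"tz": 1,"ax": 0,"ay": 0,"az": 0,"grip": 255},{"tx": 0,"ty": 0,"tz": 1,"ax": 0,"ay": 0,"az": 0,"grip": 255},{"tx": 0,"ty": 0,"tz": 0,"ax": 0,"ay": 0,"az": 0,"grip": 255},{"tx": 0,"ty": 0,"tz": 0,"ax": 0,"ay": 0,"az": 0,"grip": 255}]'

```text
t: 16.95
tool_pos: [0.6579, 0.0758, 0.0643]
orientation: [2.312, 2.127, 0.0]
force: [0.2, 1.1, -1.7]
opening: 0.0517
```

step_arm --targets '[{"tx": 0,"ty": 0,"tz": 1,"ax": 0,"ay": 0,"az": 0,"grip": 255},{"tx": 0,"ty": 0,"tz": 0,"ax": 0,"ay": 0,"az": 0,"grip": 255},{"tx": 0,"ty": 0,"tz": 0,"ax": 0,"ay": 0,"az": 0,"grip": 255}]'

```text
t: 17.25
tool_pos: [0.6578, 0.0757, 0.063]
orientation: [-2.312, -2.126, 0.0]
force: [-0.6, -0.7, -0.6]
opening: 0.0517
```

step_arm --targets '[{"tx": 0,"ty": 0,"tz": 1,"ax": 0,"ay": 0,"az": 0,"grip": 255},{"tx": 0,"ty": 0,"tz": 0,"ax": 0,"ay": 0,"az": 0,"grip": 255},{"tx": 0,"ty": 0,"tz": 0,"ax": 0,"ay": 0,"az": 0,"grip": 255}]'

```text
t: 17.55
tool_pos: [0.658, 0.0757, 0.0623]
orientation: [2.312, 2.126, 0.0]
force: [-1.9, -0.2, 1.8]
opening: 0.052
```

step_arm --targets '[{"tx": 0,"ty": 0,"tz": 0.5,"ax": 0,"ay": 0,"az": 0,"grip": 255},{"tx": 0,"ty": 0,"tz": 0,"ax": 0,"ay": 0,"az": 0,"grip": 255},{"tx": 0,"ty": 0,"tz": 0,"ax": 0,"ay": 0,"az": 0,"grip": 255}]'

```text
t: 17.85
tool_pos: [0.658, 0.0758, 0.0624]
orientation: [2.312, 2.126, 0.0]
force: [-4.3, -0.0, 6.3]
opening: 0.0517
```

Contact. Release, retreat, and on to b.

step_arm --targets '[{"tx": 0,"ty": 0,"tz": 0,"ax": 0,"ay": 0,"az": 0,"grip": 200},{"tx": 0,"ty": 0,"tz": 0,"ax": 0,"ay": 0,"az": 0,"grip": 0},{"tx": 0,"ty": 0,"tz": 0,"ax": 0,"ay": 0,"az": 0,"grip": 0},{"tx": 0,"ty": 0,"tz": 0,"ax": 0,"ay": 0,"az": 0,"grip": 0},{"tx": 0,"ty": 0,"tz": 0,"ax": 0,"ay": 0,"az": 0,"grip": 0},{"tx": 0,"ty": 0,"tz": 0,"ax": 0,"ay": 0,"az": 0,"grip": 0},{"tx": 0,"ty": 0,"tz": 0,"ax": 0,"ay": 0,"az": 0,"grip": 0},{"tx": 0,"ty": 0,"tz": -15,"ax": 0,"ay": 0,"az": 0,"grip": 0},{"tx": 0,"ty": 0,"tz": -30,"ax": 0,"ay": 0,"az": 0,"grip": 0},{"tx": 0,"ty": 0,"tz": -30,"ax": 0,"ay": 0,"az": 0,"grip": 0},{"tx": 0,"ty": 0,"tz": -30,"ax": 0,"ay": 0,"az": 0,"grip": 0},{"tx": 0,"ty": 0,"tz": -25,"ax": 0,"ay": 0,"az": 0,"grip": 0},{"tx": 0,"ty": 0,"tz": 0,"ax": 0,"ay": 0,"az": 0,"grip": 0}]'

```text
t: 19.15
tool_pos: [0.6608, 0.0759, 0.1986]
orientation: [2.308, 2.122, 0.011]
force: [1.3, 0.3, -0.1]
opening: 0.0928
```

```bash
python3 - <<'E'
from h import *
from plant import robot
go(A['b'],.20)
c=robot.read_camera("scene");cv2.imwrite("pics/s9.png",cv2.resize(c["frame"][100:350,150:450],None,fx=2.3,fy=2.3))
for k,h in dict(d=.121,c=.101).items():print(k,(proj(c,np.array([*G[k],h]))-[150,100])*2.3)
E
```

```text
t 19.15 pos [0.661 0.076 0.199] q [0.037 0.312 1.342 0.    1.478 0.121] open 0.09284341595045703 F [ 1.349  0.349 -0.136]
shift [  14.658 -195.173   -3.184] after turn [  14.579 -195.2     -1.366] turn [ 0.009 -0.001  0.   ]
d [394.266 360.694]
c [302.682 332.594]
```

View pics/s9.png

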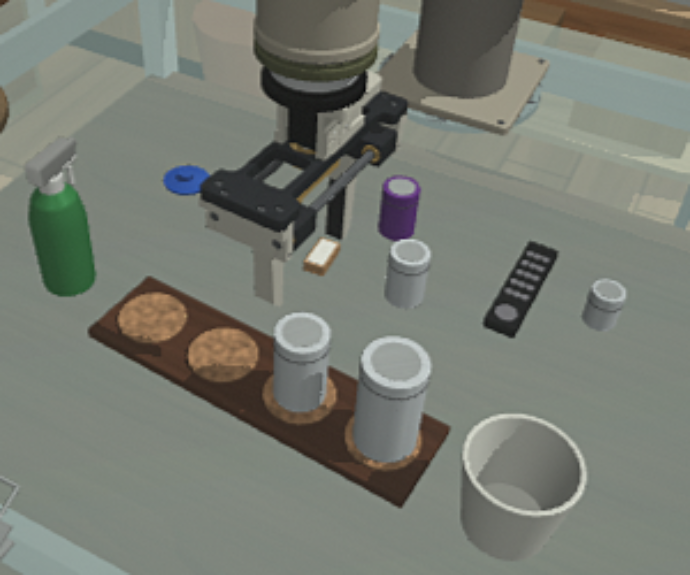

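c stands centred on its coaster (top at (302,331), predicted (303,333)). On to b.

step_arm --targets '[{"tx": 2,"ty": -25,"tz": 0,"ax": 0,"ay": 0,"az": 0,"grip": 0},{"tx": 2,"ty": -34,"tz": 0,"ax": 0,"ay": 0,"az": 0,"grip": 0},{"tx": 3,"ty": -34,"tz": 0,"ax": 0,"ay": 0,"az": 0,"grip": 0},{"tx": 3,"ty": -34,"tz": 0,"ax": 0,"ay": 0,"az": 0,"grip": 0},{"tx": 3,"ty": -34,"tz": 0,"ax": 0,"ay": 0,"az": 0,"grip": 0},{"tx": 1.5,"ty": -31,"tz": 0,"ax": 0,"ay": 0,"az": 0,"grip": 0},{"tx": 0,"ty": 0,"tz": 0,"ax": 0,"ay": 0,"az": 0,"grip": 0},{"tx": 0,"ty": 0,"tz": 0,"ax": 0,"ay": 0,"az": 0,"grip": 0}]'

```text
t: 20.0
tool_pos: [0.4672, 0.1063, 0.1911]
orientation: [-2.312, -2.127, 0.001]
force: [0.5, 0.3, 0.1]
opening: 0.093
```

```bash
python3 - <<'E'
from h import *
from plant import robot
go(A['b'],.035)
c=robot.read_camera("wrist");cv2.imwrite("pics/w10.png",c["frame"])
print(proj(c,np.array([*A['b'],.065])))
E
```

```text
t 20.0 pos [0.467 0.106 0.191] q [ 0.117 -0.179  1.868 -0.     1.452  0.2  ] open 0.09303033154266048 F [0.54  0.303 0.085]
shift [  0.563   0.257 156.098] after turn [  0.534   0.213 156.099] turn [-0.     0.     0.001]
[278.685 207.601]
```

View pics/w10.png

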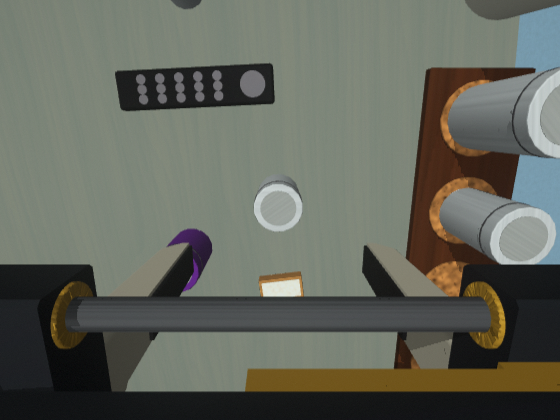

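Silver b is at (278,206), as predicted. The purple look-alike at (190,255) is clear of the left finger in y. Descend and grip.

step_arm --targets '[{"tx": 0.5,"ty": 0.2,"tz": 15,"ax": 0,"ay": 0,"az": 0,"grip": 0},{"tx": 0,"ty": 0,"tz": 33,"ax": 0,"ay": 0,"az": 0,"grip": 0},{"tx": 0,"ty": 0,"tz": 33,"ax": 0,"ay": 0,"az": 0,"grip": 0},{"tx": 0,"ty": 0,"tz": 33,"ax": 0,"ay": 0,"az": 0,"grip": 0},{"tx": 0,"ty": 0,"tz": 27,"ax": 0,"ay": 0,"az": 0,"grip": 0},{"tx": 0,"ty": 0,"tz": 15,"ax": 0,"ay": 0,"az": 0,"grip": 0},{"tx": 0,"ty": 0,"tz": 0,"ax": 0,"ay": 0,"az": 0,"grip": 0},{"tx": 0,"ty": 0,"tz": 0,"ax": 0,"ay": 0,"az": 0,"grip": 0}]'

```text
t: 20.85
tool_pos: [0.4679, 0.1065, 0.0349]
orientation: [-2.312, -2.125, 0.002]
force: [0.5, -0.2, -0.1]
opening: 0.0926
```

step_arm --targets '[{"tx": 0,"ty": 0,"tz": 0,"ax": 0,"ay": 0,"az": 0,"grip": 255},{"tx": 0,"ty": 0,"tz": 0,"ax": 0,"ay": 0,"az": 0,"grip": 255},{"tx": 0,"ty": 0,"tz": 0,"ax": 0,"ay": 0,"az": 0,"grip": 255},{"tx": 0,"ty": 0,"tz": 0,"ax": 0,"ay": 0,"az": 0,"grip": 255},{"tx": 0,"ty": 0,"tz": 0,"ax": 0,"ay": 0,"az": 0,"grip": 255},{"tx": 0,"ty": 0,"tz": 0,"ax": 0,"ay": 0,"az": 0,"grip": 255},{"tx": 0,"ty": 0,"tz": 0,"ax": 0,"ay": 0,"az": 0,"grip": 255},{"tx": 0,"ty": 0,"tz": 0,"ax": 0,"ay": 0,"az": 0,"grip": 255},{"tx": 0,"ty": 0,"tz": 0,"ax": 0,"ay": 0,"az": 0,"grip": 255}]'

```text
t: 21.75
tool_pos: [0.468, 0.1068, 0.0357]
orientation: [-2.312, -2.127, 0.0]
force: [-0.3, -0.5, 1.0]
opening: 0.0438
```

```bash
python3 - <<'E'
from h import *
go(G['b'],.17)
E
```

```text
t 21.75 pos [0.468 0.107 0.036] q [0.117 0.002 2.001 0.    1.138 0.201] open 0.04383482561224477 F [-0.332 -0.464  1.045]
shift [-106.508  191.646 -134.326] after turn [-106.429  191.701 -134.31 ] turn [-0. -0.  0.]
```

step_arm --targets '[{"tx": 0,"ty": 0,"tz": -10,"ax": 0,"ay": 0,"az": 0,"grip": 255},{"tx": 0,"ty": 0,"tz": -30,"ax": 0,"ay": 0,"az": 0,"grip": 255},{"tx": 0,"ty": 0,"tz": -30,"ax": 0,"ay": 0,"az": 0,"grip": 255},{"tx": 0,"ty": 0,"tz": -30,"ax": 0,"ay": 0,"az": 0,"grip": 255},{"tx": -5,"ty": 5,"tz": -25,"ax": 0,"ay": 0,"az": 0,"grip": 255},{"tx": -15,"ty": 25,"tz": -5,"ax": 0,"ay": 0,"az": 0,"grip": 255},{"tx": -15,"ty": 27,"tz": 0,"ax": 0,"ay": 0,"az": 0,"grip": 255},{"tx": -15,"ty": 27,"tz": 0,"ax": 0,"ay": 0,"az": 0,"grip": 255},{"tx": -15,"ty": 27,"tz": 0,"ax": 0,"ay": 0,"az": 0,"grip": 255},{"tx": -15,"ty": 27,"tz": 0,"ax": 0,"ay": 0,"az": 0,"grip": 255},{"tx": -15,"ty": 27,"tz": 0,"ax": 0,"ay": 0,"az": 0,"grip": 255},{"tx": -11.4,"ty": 26.7,"tz": 0,"ax": 0,"ay": 0,"az": 0,"grip": 255},{"tx": 0,"ty": 0,"tz": 0,"ax": 0,"ay": 0,"az": 0,"grip": 255},{"tx": 0,"ty": 0,"tz": 0,"ax": 0,"ay": 0,"az": 0,"grip": 255},{"tx": 0,"ty": 0,"tz": 0,"ax": 0,"ay": 0,"az": 0,"grip": 255}]'

```text
t: 23.25
tool_pos: [0.6495, -0.0148, 0.1658]
orientation: [-2.312, -2.127, 0.0]
force: [-0.2, -0.1, -0.8]
opening: 0.0439
```

```bash
python3 - <<'E'
from h import *
from plant import robot
go(G['b'],.0517)
c=robot.read_camera("scene");cv2.imwrite("pics/s11.png",cv2.resize(c["frame"][100:350,150:450],None,fx=2.3,fy=2.3))
E
```

```text
t 23.25 pos [ 0.65  -0.015  0.166] q [-0.102  0.301  1.416  0.     1.425 -0.018] open 0.04386675231772975 F [-0.156 -0.105 -0.787]
shift [ -0.532   0.684 114.078] after turn [ -0.513   0.618 114.078] turn [-0.001 -0.     0.001]
```

View pics/s11.png

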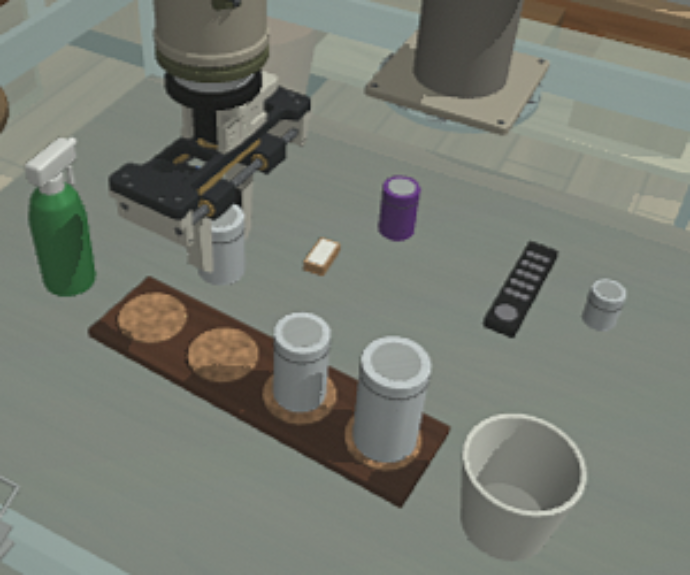

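b hangs over the third coaster. Lowering.

step_arm --targets '[{"tx": -0.5,"ty": 0.5,"tz": 15,"ax": 0,"ay": 0,"az": 0,"grip": 255},{"tx": 0,"ty": 0,"tz": 30,"ax": 0,"ay": 0,"az": 0,"grip": 255},{"tx": 0,"ty": 0,"tz": 30,"ax": 0,"ay": 0,"az": 0,"grip": 255},{"tx": 0,"ty": 0,"tz": 25,"ax": 0,"ay": 0,"az": 0,"grip": 255},{"tx": 0,"ty": 0,"tz": 8,"ax": 0,"ay": 0,"az": 0,"grip": 255},{"tx": 0,"ty": 0,"tz": 3,"ax": 0,"ay": 0,"az": 0,"grip": 255},{"tx": 0,"ty": 0,"tz": 1,"ax": 0,"ay": 0,"az": 0,"grip": 255},{"tx": 0,"ty": 0,"tz": 0,"ax": 0,"ay": 0,"az": 0,"grip": 255},{"tx": 0,"ty": 0,"tz": 0,"ax": 0,"ay": 0,"az": 0,"grip": 255}]'

```text
t: 24.2
tool_pos: [0.6517, -0.016, 0.0553]
orientation: [2.311, 2.125, 0.003]
force: [0.4, 0.1, -0.4]
opening: 0.0439
```

step_arm --targets '[{"tx": 0,"ty": 0,"tz": 1,"ax": 0,"ay": 0,"az": 0,"grip": 255},{"tx": 0,"ty": 0,"tz": 0,"ax": 0,"ay": 0,"az": 0,"grip": 255},{"tx": 0,"ty": 0,"tz": 0,"ax": 0,"ay": 0,"az": 0,"grip": 255}]'

```text
t: 24.5
tool_pos: [0.6507, -0.0159, 0.0528]
orientation: [2.312, 2.126, 0.0]
force: [-0.2, 0.3, -1.3]
opening: 0.0436
```

step_arm --targets '[{"tx": 0,"ty": 0,"tz": 1,"ax": 0,"ay": 0,"az": 0,"grip": 255},{"tx": 0,"ty": 0,"tz": 0,"ax": 0,"ay": 0,"az": 0,"grip": 255},{"tx": 0,"ty": 0,"tz": 0,"ax": 0,"ay": 0,"az": 0,"grip": 255}]'

```text
t: 24.8
tool_pos: [0.6508, -0.0159, 0.0518]
orientation: [2.312, 2.126, 0.0]
force: [0.4, 0.1, 0.5]
opening: 0.0441
```

step_arm --targets '[{"tx": 0,"ty": 0,"tz": 0.7,"ax": 0,"ay": 0,"az": 0,"grip": 255},{"tx": 0,"ty": 0,"tz": 0,"ax": 0,"ay": 0,"az": 0,"grip": 255},{"tx": 0,"ty": 0,"tz": 0,"ax": 0,"ay": 0,"az": 0,"grip": 255}]'

```text
t: 25.1
tool_pos: [0.6508, -0.0159, 0.0517]
orientation: [2.312, 2.126, 0.0]
force: [-3.2, -0.1, 5.0]
opening: 0.0439
```

step_arm --targets '[{"tx": 0,"ty": 0,"tz": 0,"ax": 0,"ay": 0,"az": 0,"grip": 200},{"tx": 0,"ty": 0,"tz": 0,"ax": 0,"ay": 0,"az": 0,"grip": 0},{"tx": 0,"ty": 0,"tz": 0,"ax": 0,"ay": 0,"az": 0,"grip": 0},{"tx": 0,"ty": 0,"tz": 0,"ax": 0,"ay": 0,"az": 0,"grip": 0},{"tx": 0,"ty": 0,"tz": 0,"ax": 0,"ay": 0,"az": 0,"grip": 0},{"tx": 0,"ty": 0,"tz": 0,"ax": 0,"ay": 0,"az": 0,"grip": 0},{"tx": 0,"ty": 0,"tz": 0,"ax": 0,"ay": 0,"az": 0,"grip": 0},{"tx": 0,"ty": 0,"tz": -15,"ax": 0,"ay": 0,"az": 0,"grip": 0},{"tx": 0,"ty": 0,"tz": -30,"ax": 0,"ay": 0,"az": 0,"grip": 0},{"tx": 0,"ty": 0,"tz": -30,"ax": 0,"ay": 0,"az": 0,"grip": 0},{"tx": 0,"ty": 0,"tz": -30,"ax": 0,"ay": 0,"az": 0,"grip": 0},{"tx": 0,"ty": 0,"tz": -30,"ax": 0,"ay": 0,"az": 0,"grip": 0},{"tx": 0,"ty": 0,"tz": -15,"ax": 0,"ay": 0,"az": 0,"grip": 0},{"tx": 0,"ty": 0,"tz": 0,"ax": 0,"ay": 0,"az": 0,"grip": 0}]'

```text
t: 26.5
tool_pos: [0.6525, -0.0161, 0.205]
orientation: [2.309, 2.123, 0.006]
force: [0.3, 0.4, 0.7]
opening: 0.0929
```

```bash
python3 - <<'E'
from h import *
from plant import robot
go(A['a'],.20)
c=robot.read_camera("scene");cv2.imwrite("pics/s12.png",cv2.resize(c["frame"][100:350,150:450],None,fx=2.3,fy=2.3))
for k,h in dict(d=.121,c=.101,b=.081).items():print(k,(proj(c,np.array([*G[k],h]))-[150,100])*2.3)
E
```

```text
t 26.5 pos [ 0.652 -0.016  0.205] q [-0.103  0.279  1.37  -0.     1.487 -0.019] open 0.09285959415897456 F [0.259 0.423 0.717]
shift [ 300.012 -280.049    3.23 ] after turn [ 299.885 -280.159    5.012] turn [0.006 0.    0.   ]
d [394.266 360.694]
c [302.682 332.594]
b [221.288 307.585]
```

View pics/s12.png

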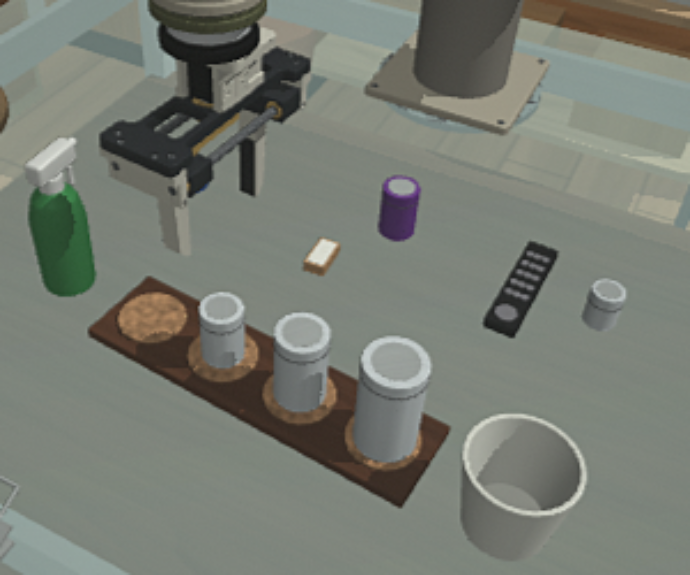

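b stands centred (221,307), as predicted. On to a.

step_arm --targets '[{"tx": 18,"ty": -17,"tz": 0,"ax": 0,"ay": 0,"az": 0,"grip": 0},{"tx": 27,"ty": -25,"tz": 0,"ax": 0,"ay": 0,"az": 0,"grip": 0},{"tx": 27,"ty": -25,"tz": 0,"ax": 0,"ay": 0,"az": 0,"grip": 0},{"tx": 27,"ty": -25,"tz": 0,"ax": 0,"ay": 0,"az": 0,"grip": 0},{"tx": 27,"ty": -25,"tz": 0,"ax": 0,"ay": 0,"az": 0,"grip": 0},{"tx": 27,"ty": -25,"tz": 0,"ax": 0,"ay": 0,"az": 0,"grip": 0},{"tx": 27,"ty": -25,"tz": 0,"ax": 0,"ay": 0,"az": 0,"grip": 0},{"tx": 27,"ty": -25,"tz": 0,"ax": 0,"ay": 0,"az": 0,"grip": 0},{"tx": 27,"ty": -25,"tz": 0,"ax": 0,"ay": 0,"az": 0,"grip": 0},{"tx": 27,"ty": -25,"tz": 0,"ax": 0,"ay": 0,"az": 0,"grip": 0},{"tx": 27,"ty": -25,"tz": 0,"ax": 0,"ay": 0,"az": 0,"grip": 0},{"tx": 12,"ty": -13,"tz": 0,"ax": 0,"ay": 0,"az": 0,"grip": 0},{"tx": 0,"ty": 0,"tz": 0,"ax": 0,"ay": 0,"az": 0,"grip": 0},{"tx": 0,"ty": 0,"tz": 0,"ax": 0,"ay": 0,"az": 0,"grip": 0}]'

```text
t: 27.95
tool_pos: [0.396, 0.306, 0.1992]
orientation: [-2.311, -2.128, 0.004]
force: [-0.1, -0.3, -0.1]
opening: 0.093
```

```bash
python3 - <<'E'
from h import *
from plant import robot
go(A['a'],.025)
c=robot.read_camera("wrist");cv2.imwrite("pics/w13.png",c["frame"])
print(proj(c,np.array([*A['a'],.045])))
E
```

```text
t 27.95 pos [0.396 0.306 0.199] q [ 0.556 -0.121  1.802 -0.     1.464  0.638] open 0.09298008366081187 F [-0.094 -0.327 -0.083]
shift [  0.897   2.84  174.206] after turn [  0.557   2.505 174.212] turn [-0.002  0.002  0.002]
[281.241 200.302]
```

View pics/w13.png

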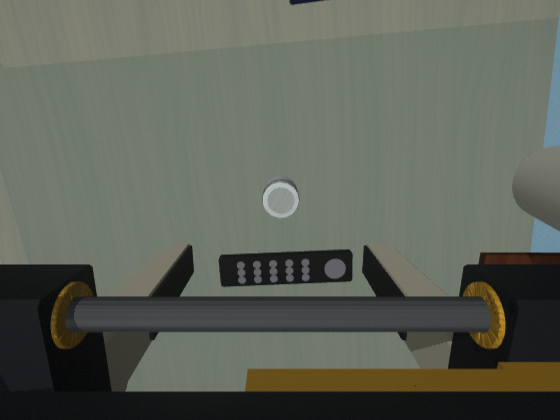

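a is at (280,199), as predicted. Descend and grip.

step_arm --targets '[{"tx": 0.5,"ty": 2.5,"tz": 15,"ax": 0,"ay": 0,"az": 0,"grip": 0},{"tx": 0,"ty": 0,"tz": 33,"ax": 0,"ay": 0,"az": 0,"grip": 0},{"tx": 0,"ty": 0,"tz": 33,"ax": 0,"ay": 0,"az": 0,"grip": 0},{"tx": 0,"ty": 0,"tz": 33,"ax": 0,"ay": 0,"az": 0,"grip": 0},{"tx": 0,"ty": 0,"tz": 33,"ax": 0,"ay": 0,"az": 0,"grip": 0},{"tx": 0,"ty": 0,"tz": 19,"ax": 0,"ay": 0,"az": 0,"grip": 0},{"tx": 0,"ty": 0,"tz": 7,"ax": 0,"ay": 0,"az": 0,"grip": 0},{"tx": 0,"ty": 0,"tz": 0,"ax": 0,"ay": 0,"az": 0,"grip": 0},{"tx": 0,"ty": 0,"tz": 0,"ax": 0,"ay": 0,"az": 0,"grip": 0}]'

```text
t: 28.9
tool_pos: [0.4001, 0.3068, 0.0286]
orientation: [2.313, 2.126, 0.002]
force: [0.6, -0.9, 0.6]
opening: 0.0932
```

step_arm --targets '[{"tx": 0,"ty": 0,"tz": 0,"ax": 0,"ay": 0,"az": 0,"grip": 255},{"tx": 0,"ty": 0,"tz": 0,"ax": 0,"ay": 0,"az": 0,"grip": 255},{"tx": 0,"ty": 0,"tz": 0,"ax": 0,"ay": 0,"az": 0,"grip": 255},{"tx": 0,"ty": 0,"tz": 0,"ax": 0,"ay": 0,"az": 0,"grip": 255},{"tx": 0,"ty": 0,"tz": 0,"ax": 0,"ay": 0,"az": 0,"grip": 255},{"tx": 0,"ty": 0,"tz": 0,"ax": 0,"ay": 0,"az": 0,"grip": 255},{"tx": 0,"ty": 0,"tz": 0,"ax": 0,"ay": 0,"az": 0,"grip": 255},{"tx": 0,"ty": 0,"tz": 0,"ax": 0,"ay": 0,"az": 0,"grip": 255},{"tx": 0,"ty": 0,"tz": 0,"ax": 0,"ay": 0,"az": 0,"grip": 255},{"tx": 0,"ty": 0,"tz": 0,"ax": 0,"ay": 0,"az": 0,"grip": 255}]'

```text
t: 29.9
tool_pos: [0.3992, 0.3068, 0.0279]
orientation: [-2.312, -2.127, 0.0]
force: [0.0, -0.0, -0.8]
opening: 0.0355
```

```bash
python3 - <<'E'
from h import *
go(G['a'],.17)
E
```

```text
t 29.9 pos [0.399 0.307 0.028] q [0.553 0.077 1.941 0.    1.124 0.637] open 0.035508099357139174 F [ 0.037 -0.041 -0.849]
shift [-391.991  276.858 -142.139] after turn [-391.868  277.039 -142.123] turn [-0.  0.  0.]
```

step_arm --targets '[{"tx": 0,"ty": 0,"tz": -10,"ax": 0,"ay": 0,"az": 0,"grip": 255},{"tx": 0,"ty": 0,"tz": -30,"ax": 0,"ay": 0,"az": 0,"grip": 255},{"tx": 0,"ty": 0,"tz": -35,"ax": 0,"ay": 0,"az": 0,"grip": 255},{"tx": 0,"ty": 0,"tz": -35,"ax": 0,"ay": 0,"az": 0,"grip": 255},{"tx": 0,"ty": 0,"tz": -35,"ax": 0,"ay": 0,"az": 0,"grip": 255},{"tx": -20,"ty": 12,"tz": -5,"ax": 0,"ay": 0,"az": 0,"grip": 255},{"tx": -31,"ty": 22,"tz": 0,"ax": 0,"ay": 0,"az": 0,"grip": 255},{"tx": -31,"ty": 22,"tz": 0,"ax": 0,"ay": 0,"az": 0,"grip": 255},{"tx": -31,"ty": 22,"tz": 0,"ax": 0,"ay": 0,"az": 0,"grip": 255},{"tx": -31,"ty": 22,"tz": 0,"ax": 0,"ay": 0,"az": 0,"grip": 255},{"tx": -31,"ty": 22,"tz": 0,"ax": 0,"ay": 0,"az": 0,"grip": 255},{"tx": -31,"ty": 22,"tz": 0,"ax": 0,"ay": 0,"az": 0,"grip": 255},{"tx": -31,"ty": 22,"tz": 0,"ax": 0,"ay": 0,"az": 0,"grip": 255},{"tx": -31,"ty": 22,"tz": 0,"ax": 0,"ay": 0,"az": 0,"grip": 255},{"tx": -31,"ty": 22,"tz": 0,"ax": 0,"ay": 0,"az": 0,"grip": 255},{"tx": -31,"ty": 22,"tz": 0,"ax": 0,"ay": 0,"az": 0,"grip": 255},{"tx": -31,"ty": 22,"tz": 0,"ax": 0,"ay": 0,"az": 0,"grip": 255},{"tx": -30,"ty": 23,"tz": 0,"ax": 0,"ay": 0,"az": 0,"grip": 255},{"tx": 0,"ty": 0,"tz": 0,"ax": 0,"ay": 0,"az": 0,"grip": 255},{"tx": 0,"ty": 0,"tz": 0,"ax": 0,"ay": 0,"az": 0,"grip": 255}]'

```text
t: 31.9
tool_pos: [0.6425, -0.1068, 0.178]
orientation: [-2.314, -2.124, 0.0]
force: [-0.7, 0.4, -0.5]
opening: 0.0356
```

```bash
python3 - <<'E'
from h import *
from plant import robot
go(G['a'],.044)
c=robot.read_camera("scene");cv2.imwrite("pics/s14.png",cv2.resize(c["frame"][100:350,150:450],None,fx=2.3,fy=2.3))
E
```

```text
t 31.9 pos [ 0.643 -0.107  0.178] q [-0.243  0.297  1.398  0.     1.447 -0.158] open 0.03560315449342067 F [-0.698  0.41  -0.48 ]
shift [ -0.273  -0.152 134.007] after turn [ -0.232  -0.22  134.007] turn [-0.001 -0.    -0.001]
```

View pics/s14.png

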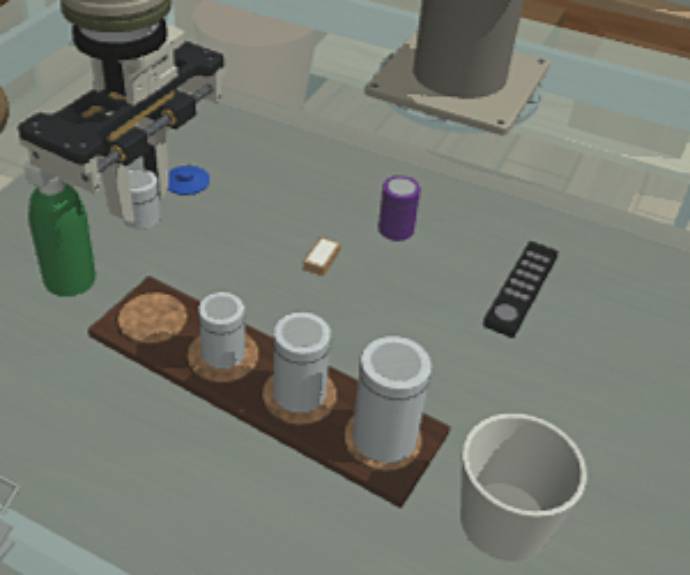

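The bottle head clears the body by about 50 mm along the row. Lowering a.

step_arm --targets '[{"tx": 0,"ty": 0,"tz": 15,"ax": 0,"ay": 0,"az": 0,"grip": 255},{"tx": 0,"ty": 0,"tz": 30,"ax": 0,"ay": 0,"az": 0,"grip": 255},{"tx": 0,"ty": 0,"tz": 30,"ax": 0,"ay": 0,"az": 0,"grip": 255},{"tx": 0,"ty": 0,"tz": 30,"ax": 0,"ay": 0,"az": 0,"grip": 255},{"tx": 0,"ty": 0,"tz": 15,"ax": 0,"ay": 0,"az": 0,"grip": 255},{"tx": 0,"ty": 0,"tz": 8,"ax": 0,"ay": 0,"az": 0,"grip": 255},{"tx": 0,"ty": 0,"tz": 3,"ax": 0,"ay": 0,"az": 0,"grip": 255},{"tx": 0,"ty": 0,"tz": 0,"ax": 0,"ay": 0,"az": 0,"grip": 255},{"tx": 0,"ty": 0,"tz": 0,"ax": 0,"ay": 0,"az": 0,"grip": 255}]'

```text
t: 32.85
tool_pos: [0.6437, -0.1063, 0.0487]
orientation: [2.311, 2.125, 0.002]
force: [-0.1, -1.0, 0.1]
opening: 0.0357
```

step_arm --targets '[{"tx": 0,"ty": 0,"tz": 1,"ax": 0,"ay": 0,"az": 0,"grip": 255},{"tx": 0,"ty": 0,"tz": 0,"ax": 0,"ay": 0,"az": 0,"grip": 255},{"tx": 0,"ty": 0,"tz": 0,"ax": 0,"ay": 0,"az": 0,"grip": 255}]'

```text
t: 33.15
tool_pos: [0.6428, -0.1061, 0.0464]
orientation: [2.312, 2.126, 0.001]
force: [-0.4, -0.1, -0.9]
opening: 0.036
```

step_arm --targets '[{"tx": 0,"ty": 0,"tz": 1,"ax": 0,"ay": 0,"az": 0,"grip": 255},{"tx": 0,"ty": 0,"tz": 0,"ax": 0,"ay": 0,"az": 0,"grip": 255},{"tx": 0,"ty": 0,"tz": 0,"ax": 0,"ay": 0,"az": 0,"grip": 255}]'

```text
t: 33.45
tool_pos: [0.6425, -0.106, 0.0448]
orientation: [-2.312, -2.126, 0.0]
force: [0.4, 0.6, -1.1]
opening: 0.0359
```

step_arm --targets '[{"tx": 0,"ty": 0,"tz": 1,"ax": 0,"ay": 0,"az": 0,"grip": 255},{"tx": 0,"ty": 0,"tz": 0,"ax": 0,"ay": 0,"az": 0,"grip": 255},{"tx": 0,"ty": 0,"tz": 0,"ax": 0,"ay": 0,"az": 0,"grip": 255}]'

```text
t: 33.75
tool_pos: [0.6426, -0.106, 0.044]
orientation: [2.312, 2.127, 0.0]
force: [-0.4, -0.3, 0.2]
opening: 0.0356
```

step_arm --targets '[{"tx": 0,"ty": 0,"tz": 0.5,"ax": 0,"ay": 0,"az": 0,"grip": 255},{"tx": 0,"ty": 0,"tz": 0,"ax": 0,"ay": 0,"az": 0,"grip": 255},{"tx": 0,"ty": 0,"tz": 0,"ax": 0,"ay": 0,"az": 0,"grip": 255}]'

```text
t: 34.05
tool_pos: [0.6426, -0.106, 0.0439]
orientation: [2.312, 2.127, 0.0]
force: [-2.7, 0.6, 5.3]
opening: 0.0358
```

step_arm --targets '[{"tx": 0,"ty": 0,"tz": 0,"ax": 0,"ay": 0,"az": 0,"grip": 200},{"tx": 0,"ty": 0,"tz": 0,"ax": 0,"ay": 0,"az": 0,"grip": 0},{"tx": 0,"ty": 0,"tz": 0,"ax": 0,"ay": 0,"az": 0,"grip": 0},{"tx": 0,"ty": 0,"tz": 0,"ax": 0,"ay": 0,"az": 0,"grip": 0},{"tx": 0,"ty": 0,"tz": 0,"ax": 0,"ay": 0,"az": 0,"grip": 0},{"tx": 0,"ty": 0,"tz": 0,"ax": 0,"ay": 0,"az": 0,"grip": 0},{"tx": 0,"ty": 0,"tz": 0,"ax": 0,"ay": 0,"az": 0,"grip": 0},{"tx": 0,"ty": 0,"tz": 0,"ax": 0,"ay": 0,"az": 0,"grip": 0},{"tx": 0,"ty": 0,"tz": -15,"ax": 0,"ay": 0,"az": 0,"grip": 0},{"tx": 0,"ty": 0,"tz": -30,"ax": 0,"ay": 0,"az": 0,"grip": 0},{"tx": 0,"ty": 0,"tz": -30,"ax": 0,"ay": 0,"az": 0,"grip": 0},{"tx": 0,"ty": 0,"tz": -30,"ax": 0,"ay": 0,"az": 0,"grip": 0},{"tx": 0,"ty": 0,"tz": -30,"ax": 0,"ay": 0,"az": 0,"grip": 0},{"tx": 0,"ty": 0,"tz": -30,"ax": 0,"ay": 0,"az": 0,"grip": 0}]'

```text
t: 35.45
tool_pos: [0.6426, -0.106, 0.2113]
orientation: [2.312, 2.126, 0.001]
force: [-0.1, 0.2, -0.2]
opening: 0.0932
```

step_arm --targets '[{"tx": 0,"ty": -20,"tz": -5,"ax": 0,"ay": 0,"az": 0,"grip": 0},{"tx": 0,"ty": -30,"tz": 0,"ax": 0,"ay": 0,"az": 0,"grip": 0},{"tx": 0,"ty": -30,"tz": 0,"ax": 0,"ay": 0,"az": 0,"grip": 0},{"tx": 0,"ty": -30,"tz": 0,"ax": 0,"ay": 0,"az": 0,"grip": 0},{"tx": 0,"ty": -30,"tz": 0,"ax": 0,"ay": 0,"az": 0,"grip": 0},{"tx": 0,"ty": -30,"tz": 0,"ax": 0,"ay": 0,"az": 0,"grip": 0},{"tx": 0,"ty": -20,"tz": 0,"ax": 0,"ay": 0,"az": 0,"grip": 0},{"tx": 0,"ty": 0,"tz": 0,"ax": 0,"ay": 0,"az": 0,"grip": 0},{"tx": 0,"ty": 0,"tz": 0,"ax": 0,"ay": 0,"az": 0,"grip": 0}]'

```text
t: 36.35
tool_pos: [0.4539, -0.0903, 0.2148]
orientation: [2.311, 2.125, 0.002]
force: [0.1, -0.3, -1.0]
opening: 0.0931
```

```bash
python3 - <<'E'
from h import *
from plant import robot
H=dict(a=.061,b=.081,c=.101,d=.121)
c=robot.read_camera("scene");t=robot.read_camera("top")
i=cv2.resize(c["frame"][170:350,150:420],None,fx=2.9,fy=2.9,interpolation=cv2.INTER_CUBIC)
j=cv2.resize(t["frame"][110:220,130:410],None,fx=2.8,fy=2.8,interpolation=cv2.INTER_CUBIC)
for k in H:
    p=proj(c,np.array([*G[k],H[k]]));q=proj(t,np.array([*G[k],H[k]]))
    cv2.drawMarker(i,tuple(int(v) for v in (p-[150,170]+.5)*2.9),(0,0,255),0,10)
    cv2.drawMarker(j,tuple(int(v) for v in (q-[130,110]+.5)*2.8),(0,0,255),0,10)
cv2.imwrite("pics/s15.png",i);cv2.imwrite("pics/t15.png",j)
s=robot.read_state();print(s['t'],s['tool_pos'],s['force'])
E
```

```text
36.45 [ 0.4541201  -0.09030068  0.21418803] [ 0.45746019  0.14090778 -0.27129186]
```

View pics/s15.png

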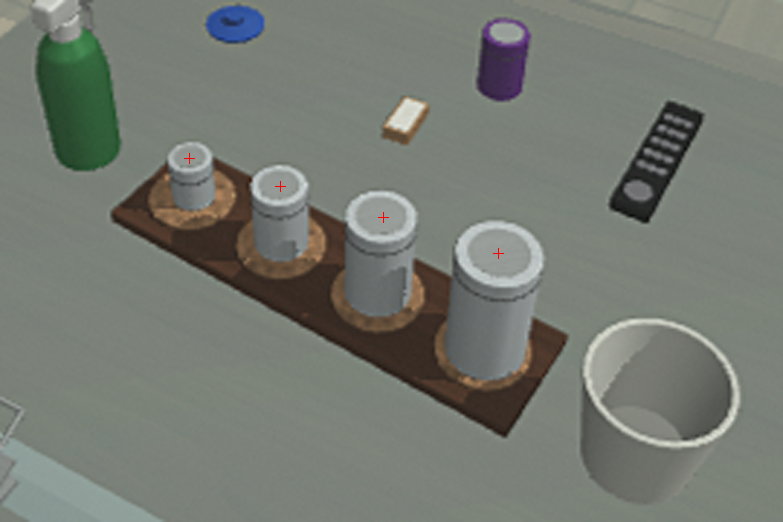

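View pics/t15.png

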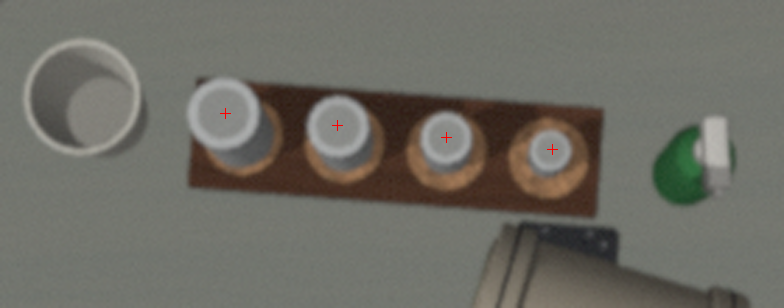

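Both views show all four tops on the predicted centres, within about 2 mm. The pot and bottle have not moved, and the arm is clear. Handing in.

```bash
python3 -c "
from plant import robot
print(robot.close_job())"
```

```text
the job is handed in; nothing more can be done
None
```

I placed all four canisters on the coasters in height order and handed the job in at about t = 36.5 s. Going from the pot end to the bottle end they stand d, c, b, a. I lowered each one until light contact (about 5–6 N) before releasing it.

- **Placement:** in the last pictures from both the scene and top cameras, all four tops sat within about 2 mm of their coaster centres, against the 12 mm limit, and all stood upright.
- **Rest of the scene:** the pot, the spray bottle and the purple look-alike looked undisturbed, judged by eye. The gripper was open and well clear, with force readings near zero.
- **Disagreements:** heights triangulated from the two views came out 3–4 mm below the stated ones for the canisters, and up to 2 mm below for the coasters. Both are close to the calibration error. Moves often stopped a few millimetres short of the commanded pose, so I corrected for that before each grasp and placing. No check failed.

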